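# Load and lock a light-ageing holder of paint coupons

### The job

Get the paint samples ready for light ageing: set every wooden coupon that is out on the table painted face up into a pocket of its own in the aluminium holder, then keep the blue cover level and lower it gently over both brass dowels until it sits fully home on the holder. Then push both red-headed lock pins fully home through the cover into the holder, and last press the green start button fully down. Do not disturb the bottle, the jar or the tape roll.

Things in the scene. Friction and masses are not known exactly. Their poses are not given: they have to be found in the camera images.
- holder: Aluminium holder, fixed, 70 mm (x) by 280 mm (y), z up, origin at the centre of its underside. Floor 8 mm thick; a raised land, top 32 mm, on the last 50 mm of each end, with a brass dowel and a lock bore each. Between them a row along y of four 40 mm square pockets within fences 5 mm wide, 4 mm high; the floor beyond |x| = 25 mm is bare (room for fingers closing along x). Same after a half turn.
- pocket0 (a point): Centre of the floor of pocket 0 in the row (y = -67.5 mm, z = 8 mm in the holder's frame). Turns with the holder.
- pocket1 (a point): Centre of the floor of pocket 1 in the row (y = -22.5 mm, z = 8 mm in the holder's frame). Turns with the holder.
- pocket2 (a point): Centre of the floor of pocket 2 in the row (y = 22.5 mm, z = 8 mm in the holder's frame). Turns with the holder.
- pocket3 (a point): Centre of the floor of pocket 3 in the row (y = 67.5 mm, z = 8 mm in the holder's frame). Turns with the holder.
- dowel0 (a point): Top of a brass locating dowel, 10 mm in diameter with a tapered tip, standing 23 mm above its land, at x = -18, y = 115, z = 55 mm in the holder's frame.
- bore0 (a point): Centre of the mouth of a vertical lock bore, 10 mm in diameter, straight through the 32 mm land, at x = 20, y = 115, z = 32 mm in the holder's frame.
- dowel1 (a point): Top of a brass locating dowel, 10 mm in diameter with a tapered tip, standing 23 mm above its land, at x = 18, y = -115, z = 55 mm in the holder's frame.
- bore1 (a point): Centre of the mouth of a vertical lock bore, 10 mm in diameter, straight through the 32 mm land, at x = -20, y = -115, z = 32 mm in the holder's frame.
- cover: Blue cover, loose, 0.38 kg: plate 70 (x) by 280 (y) by 8 mm, origin at the centre of its underside, z up. Four windows. Dowel holes 12 mm at (-18, 115), (18, -115) mm; pin holes 10.5 mm at (20, 115), (-20, -115). Fits either way round. Bar handle over its middle. Home: underside 32 mm above the table, on both lands.
- handle (a point): Centre of the cover's black bar handle, 12 x 12 mm in section, 100 mm long, 38 mm above the underside, on posts at y = -45 and 45 mm; 24 mm of free height beneath it; z up, the bar runs along y.
- coupon0: Paint test coupon, loose, 25 g: light wood tile 36 x 36 x 20 mm with a red painted square on its top face; origin at the centre of its underside, z up out of the painted face. May be absent (None).
- coupon1: Paint test coupon, loose, 25 g: light wood tile 36 x 36 x 20 mm with a yellow painted square on its top face; origin at the centre of its underside, z up out of the painted face. May be absent (None).
- coupon2: Paint test coupon, loose, 25 g: light wood tile 36 x 36 x 20 mm with a green painted square on its top face; origin at the centre of its underside, z up out of the painted face. May be absent (None).
- coupon3: Paint test coupon, loose, 25 g: light wood tile 36 x 36 x 20 mm with an orange painted square on its top face; origin at the centre of its underside, z up out of the painted face. May be absent (None).
- rack: Wooden pin rack, fixed, 40 x 110 x 36 mm, origin at the centre of its underside; two vertical 10.5 mm holes at y = -32 and 32 mm in its frame hold the lock pins at the start.
- pin0: Lock pin, loose, 50 g: steel shank 8 mm across, 34 mm long, foot tapered over 4 mm, under a red cylindrical head 18 mm across, 30 mm tall, which stops it at a hole. Origin at the foot's end, z up along the pin. Foot 2 mm above the table in the rack, 6 mm when fully home through the cover in the holder.
- pin1: Lock pin, loose, 50 g: steel shank 8 mm across, 34 mm long, foot tapered over 4 mm, under a red cylindrical head 18 mm across, 30 mm tall, which stops it at a hole. Origin at the foot's end, z up along the pin. Foot 2 mm above the table in the rack, 6 mm when fully home through the cover in the holder.
- start (a joint): Travel of the lamp's green start button in m: 0 released, 0.006 fully down (takes about 5 N; springs back).
- start_top (a point): Centre of the top of the green start button, 30 mm in diameter, pressed straight down; its black housing is fixed to the table.
- bottle: Bystander: glass bottle with a blue cap, 52 mm across, 100 mm tall; origin at the centre of its underside. Leave it alone.
- jar: Bystander: amber jar with a white lid, 60 mm across, 70 mm tall; origin at the centre of its underside. Leave it alone.
- tape: Bystander: yellow tape roll lying flat, 76 mm across, 22 mm tall; origin at the centre of its underside. Leave it alone.

How it is judged (in metres and radians):
On the way, in this order (a step that is already met when the one before it is completed fails the run):
1. every coupon lies in a pocket, painted face up ((horizontal distance between coupon0 and pocket0 below 0.006 m or horizontal distance between coupon0 and pocket1 below 0.006 m or horizontal distance between coupon0 and pocket2 below 0.006 m or horizontal distance between coupon0 and pocket3 below 0.006 m) and z of coupon0 in the frame of holder between 0.004 and 0.011 m and angle between each of coupon0, coupon1, coupon2, coupon3's own z axis and vertical below 0.06 rad and (horizontal distance between coupon1 and pocket0 below 0.006 m or horizontal distance between coupon1 and pocket1 below 0.006 m or horizontal distance between coupon1 and pocket2 below 0.006 m or horizontal distance between coupon1 and pocket3 below 0.006 m) and z of coupon1 in the frame of holder between 0.004 and 0.011 m and (horizontal distance between coupon2 and pocket0 below 0.006 m or horizontal distance between coupon2 and pocket1 below 0.006 m or horizontal distance between coupon2 and pocket2 below 0.006 m or horizontal distance between coupon2 and pocket3 below 0.006 m) and z of coupon2 in the frame of holder between 0.004 and 0.011 m and (horizontal distance between coupon3 and pocket0 below 0.006 m or horizontal distance between coupon3 and pocket1 below 0.006 m or horizontal distance between coupon3 and pocket2 below 0.006 m or horizontal distance between coupon3 and pocket3 below 0.006 m) and z of coupon3 in the frame of holder between 0.004 and 0.011 m), for 0.2 s.
2. the cover is fully down over both dowels, with the coupons in their pockets (all of step 1 and horizontal distance between cover and holder below 0.003 m and z of cover in the frame of holder between 0.029 and 0.0345 m and angle between cover's own z axis and vertical below 0.03 rad and angle between the y axis of cover and the y axis of holder, either way round below 0.03 rad), for 0.2 s.
3. both lock pins are fully home through the cover in the holder's bores (horizontal distance between cover and holder below 0.003 m and z of cover in the frame of holder between 0.029 and 0.0345 m and angle between cover's own z axis and vertical below 0.03 rad and angle between the y axis of cover and the y axis of holder, either way round below 0.03 rad and (horizontal distance between pin0 and bore0 below 0.003 m or horizontal distance between pin0 and bore1 below 0.003 m) and z of each of pin0, pin1 in the frame of holder below 0.0085 m and angle between each of pin0, pin1's own z axis and vertical below 0.1 rad and (horizontal distance between pin1 and bore0 below 0.003 m or horizontal distance between pin1 and bore1 below 0.003 m)), for 0.2 s.
4. the green start button is pressed fully down (value of joint start above 0.0045 m).
At the end, for the whole second after the job is handed in: coupons face up on their pockets' floors (centre within 6 mm, height 4); cover resting level on both lands over the dowels (height 2.5 mm, centre 3 mm, 0.03 rad); lock pins upright in the two bores (3 mm) and home (2.5 mm); button released; cover and pins at rest (all of step 1 and all of step 3 and value of joint start below 0.003 m and linear speed of each of cover, pin0, pin1 below 0.02 m/s); the robot touches nothing.
It fails at once if a bystander (bottle, jar or tape roll) is moved more than 20 mm (distance of any of bottle, jar, tape from where it was at the start of the episode above 0.02 m).
It fails at once if the cover is tipped more than 0.35 rad (angle between cover's own z axis and vertical above 0.35 rad).
It fails at once if the cover is dropped or slammed onto the holder (faster than 0.4 m/s just above it) (horizontal distance between cover and holder below 0.03 m and z of cover in the frame of holder below 0.06 m and linear speed of cover above 0.4 m/s).
Of coupon0, coupon1, coupon2, coupon3 only 2 to 4 are there at a start; the rules pass over those that are not, and their reading is None.
At some moment in a run one of coupon0, coupon1, coupon2, coupon3 may be knocked a few centimetres aside while the robot is not near it.
It also fails if it takes over 210 s, if anything falls off the work surface, if the arm or the gripper's body presses on something with over 40 N, if the wrist force passes 120 N, or if a joint passes its speed limit or range.

### The arm

A 7-joint arm with a two-finger parallel gripper is mounted at the origin on the work surface. World frame = base frame: x ahead of the robot, y to its left, z up, the work surface at z = 0. Lengths are in mm, angles in rad, forces in N, time in s.
With the tool pointing down it reaches from about 400 to 900 mm from the base axis. Payload 5.5 kg.
Tool frame: the origin (TCP) lies at the very end of the fingers, on their centre line; the grasp point (between the pads) lies 19 mm behind it; z points along the fingers, y is the line along which they close (so a half turn about z gives the same grasp; the last joint's range is limited). The gripper opens to 92 mm and grips with 3 to 60 N. Pads are 19 mm wide; open, the fingers measure 130 mm over their backs; the gripper's body (75 mm by 190 mm) begins 47 mm behind the grasp point.
Start: joints at [1.447, 0.501, -0.427, 1.55, 0.221, 1.138, -0.21], TCP at [245.23, -601.965, 226.729] pointing down, gripper open.
Joint ranges: [-2.88, 2.88], [-0.31, 2.03], [-1.54, 1.56], [0.2, 2.42], [-1.41, 4.55], [0.19, 2.02], [-2.57, 2.57]. Speed limits (rad/s): [2.57, 2.57, 3.14, 3.14, 3.14, 3.14, 3.14].

### API

Orientations are given as a unit quaternion [x, y, z, w].
In Python, from station import ctrl, order, get_image gives the robot as it stands (ctrl), with the cameras as plain functions and the job (order).
- The arm moves only by the tool shift_gripper, called as name(argument=value, ...), one argument or row to a line, values as JSON. Schema: {"type":"object","properties":{"moves":{"type":"array","items":{"type":"array","prefixItems":[{"type":"array","items":{"type":"number"},"minItems":3,"maxItems":3},{"type":"number"},{"type":"number"}],"minItems":3,"maxItems":3},"minItems":1,"maxItems":10},"only":{"type":"string"},"quiet":{"type":"boolean"},"lines":{"type":"string"}},"required":["moves"],"additionalProperties":false}. moves is a list of rows, 1 to 10 of them, each written [[dx, dy, dz], turn, opening]: dx, dy, dz in shares of 1000 mm (1.0 is 1000 mm), then a turn about the tool's z in shares of 2 pi rad (1.0 is 2 pi rad), then the finger opening in mm; each row is the pose to reach, as a shift and turn from the pose commanded when the call began, along the tool's axes at that moment; what a row does not reach only later rows make up. A row lasts 1/8 s, in which the tool goes at most 62.5 mm and 0.188 rad, less where a joint would pass 70% of its speed; a pose out of reach is approached as far as the arm can. The fingers move at their own pace and stop on an object; the grip force is fixed at half the most. Time passes only in rows, so rows that do not move let the fingers close. The tool returns the time, the measured TCP pose, the force, the opening and the grip force at its end. only (a regular expression) keeps the lines of the reply that match it, lines (a string "A,B") keeps lines A to B, and quiet returns only ok. Shift and turn numbers lie between -1 and 1, and a call with a number outside is refused. Input that does not fit is refused with a message, and nothing moves.
- ctrl.state(): the state, without advancing time (a new reading comes with each control period).
- get_image(name): name is "side" or "top"; returns a dict with "pixels" (420x560x3 uint8, red, green, blue), "intrinsics" (3x3 intrinsics, pixels), "eye" and "rotation" of the camera in the world. Camera axes: x right, y up, looking along -z (the intrinsics and any distortion apply to the point x, -y, -z); pixel columns grow to the right and rows downward; lengths in mm; the calibration is good to about 2 mm. A picture is of the moment at which its call begins. There is no depth.
- order.hand_in(): hands the job in; it is judged then, once.
The state is a dict: "time_s": time; "joints": joint angles; "joint_velocities": joint speeds; "joint_efforts": joint torques, N m; "tcp_pos": TCP position; "orientation": TCP orientation; "ft_force": force on the tool from outside, world axes, zero at the start; "wrist_torque": the same for the moment, N m; "grip_width": finger opening in mm; "grip_force": force on a finger pad.
Only numpy, scipy, OpenCV 4.12 (cv2) and the standard library are available. Lean on these libraries where they do the work, as an engineer would, in place of code of your own. Each camera call takes 0.05 s, during which the arm holds its last target. There are 200 camera calls.

## Working session

There is one attempt and no reset: what is moved stays moved. The work goes in short steps, Python scripts to look and compute and a tool call to move; the robot and the scene stay as the last step left them, time stands still between calls to the robot, and variables do not carry over. Pictures are saved under pics/ and viewed, at most 17 in all, crops included, and the job is handed in when it is done.

```bash
ls; mkdir -p pics; python3 - <<'E'
from station import ctrl, order, get_image
import cv2
s=ctrl.state(); print(s)
for n in("top","side"):
    d=get_image(n); cv2.imwrite(f"pics/{n}0.png",d["pixels"][:,:,::-1]); print(n,{k:v for k,v in d.items() if k!="pixels"})
E
```

```text
pics
station.py
{'time_s': 0.0, 'joints': array([ 1.44717641,  0.50184901, -0.42677575,  1.55147291,  0.22077338,
        1.138303  , -0.21031078]), 'joint_velocities': array([-2.85622423e-04,  1.03819516e-03,  2.71314669e-04, -1.61665720e-03,
       -6.40837774e-05,  1.25122598e-03, -9.93844240e-04]), 'joint_efforts': array([ 3.98664235e-05, -5.66574919e+01, -5.81616461e+00, -2.79102677e+01,
       -6.87583303e-02,  3.08440451e-02,  1.75686846e-04]), 'tcp_pos': array([ 244.89658691, -601.32478004,  225.66673712]), 'orientation': array([ 9.81351747e-01,  1.92218019e-01, -1.51279551e-04, -9.79430553e-04]), 'ft_force': array([ 0.01905978,  0.47793189, -0.25174048]), 'wrist_torque': array([-0.02126828,  0.01146902,  0.0418067 ]), 'grip_force': 0.0, 'grip_width': 91.64088250051799}
top {'intrinsics': array([[424.33541502,   0.        , 275.67967315],
       [  0.        , 424.33541502, 206.65225369],
       [  0.        ,   0.        ,   1.        ]]), 'eye': array([471.65849257, -31.79030376, 901.94488158]), 'rotation': array([-0.04472152,  0.01631994,  0.70849975, -0.70410351])}
side {'intrinsics': array([[471.35053842,   0.        , 277.92524281],
       [  0.        , 471.35053842, 217.70923617],
       [  0.        ,   0.        ,   1.        ]]), 'eye': array([-48.41344867, 525.82321049, 602.47215127]), 'rotation': array([-0.1960676 ,  0.42892753,  0.81019787, -0.3480777 ])}
```

View pics/top0.png

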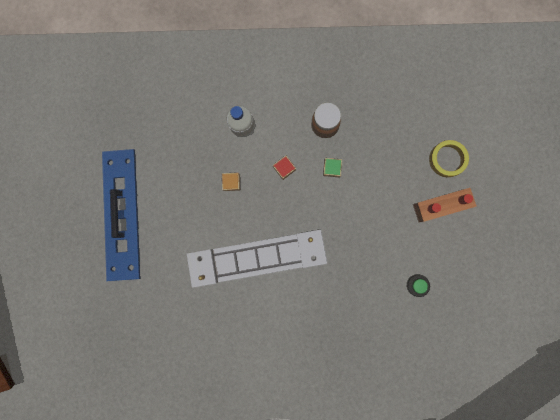

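View pics/side0.png

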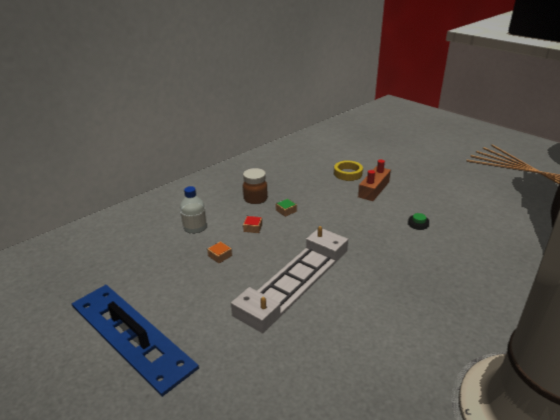

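Top view: cover at (120,215), holder at (257,258), coupons orange (231,182), red (284,168) and green (333,167). Rack is at (447,205) with pins at (436,208) and (468,199), button at (420,287). There is no yellow coupon. The side view shows the same objects. Next I measure their positions.

```bash
cat > v.py <<'E'
import numpy as np, cv2
from scipy.spatial.transform import Rotation as R
from station import ctrl, order, get_image
def grab(n="top"):
    d=get_image(n); d["M"]=R.from_quat(d["rotation"]).as_matrix()
    d["hsv"]=cv2.cvtColor(d["pixels"],cv2.COLOR_RGB2HSV); return d
def cast(d,p,z):
    p=np.atleast_2d(np.asarray(p,float)); K=d["intrinsics"]
    c=np.c_[(p[:,0]-K[0,2])/K[0,0],-(p[:,1]-K[1,2])/K[1,1],-np.ones(len(p))]@d["M"].T
    return (d["eye"]+c*((z-d["eye"][2])/c[:,2])[:,None])[:,:2]
def proj(d,P):
    c=(np.atleast_2d(P)-d["eye"])@d["M"]; K=d["intrinsics"]
    return np.c_[K[0,2]+K[0,0]*c[:,0]/-c[:,2],K[1,2]-K[1,1]*c[:,1]/-c[:,2]]
def blobs(d,lo,hi,roi=None,amin=8):
    m=cv2.inRange(d["hsv"],np.array(lo),np.array(hi))
    if roi:
        k=np.zeros_like(m); x0,y0,x1,y1=roi; k[y0:y1,x0:x1]=255; m&=k
    n,l,st,ce=cv2.connectedComponentsWithStats(m)
    return sorted([(int(st[i,4]),ce[i].round(2),cv2.minAreaRect(np.argwhere(l==i)[:,::-1].astype(np.float32))) for i in range(1,n) if st[i,4]>=amin],key=lambda t:-t[0])
def tool():
    s=ctrl.state(); M=R.from_quat(s["orientation"]).as_matrix()
    return s["tcp_pos"],M,s
def to(xyz,axis=None):
    """shift in tool axes from present pose; axis: world angle (rad) wanted for closing line"""
    p,M,s=tool(); out=M.T@(np.array(xyz)-p)
    t=None
    if axis is not None:
        a=np.arctan2(M[1,1],M[0,1]); da=axis-a   # tool z is down: +turn lowers world angle
        da=(da+np.pi/2)%np.pi-np.pi/2; t=-da
    print("shift",out.round(1),"turn",t,"q7",s["joints"][6].round(2),"tcp",p.round(1),"yaxis",M[:,1].round(3))
E
python3 - <<'E'
from v import *
for n in("top","side"):
    d=grab(n); print(n)
    def show(t,lo,hi,z,roi=None,k=4,amin=8):
        for a,c,r in blobs(d,lo,hi,roi,amin)[:k]:
            box=cast(d,cv2.boxPoints(r),z)
            e=[np.linalg.norm(box[1]-box[0]),np.linalg.norm(box[2]-box[1])]; u=box[1]-box[0]
            print(t,a,c,"xy",cast(d,c,z)[0].round(1),"rc",cast(d,r[0],z)[0].round(1),"sz",np.round(e,1),"ang",round(float(np.degrees(np.arctan2(u[1],u[0])))%90,1))
    show("red",(0,190,90),(5,255,255),20); show("red2",(174,150,90),(180,255,255),66)
    show("orange",(6,190,120),(16,255,255),20); show("green",(50,150,70),(75,255,255),20)
    show("blue",(105,150,60),(125,255,255),8,k=3); show("brass",(15,100,60),(28,255,255),55)
    show("yellow",(24,120,90),(34,255,255),20)
    # white/black centres
    for c,w in {"top":[((247,258),"h")],"side":[((290,280),"h")]}[n]: print(d["hsv"][c[1],c[0]])
E
```

```text
top
brass 243 [230.11 180.84] xy [598.3  94.2] rc [598.   94.4] sz [32.6 32.7] ang 89.4
brass 134 [456.86 152.81] xy [ 649.9 -359.6] rc [ 647.  -354.4] sz [34.5 55.8] ang 38.5
brass 125 [437.79 164.62] xy [ 626.6 -321.3] rc [ 633.2 -327.2] sz [42.  71.9] ang 21.1
brass 10 [200.7 277.6] xy [404.6 152.1] rc [404.6 151.9] sz [5.3 5.3] ang 26.2
yellow 442 [449.65 157.89] xy [ 646.8 -358. ] rc [ 645.5 -358.7] sz [73.7 73.5] ang 89.2
[128   6 169]
side
red 99 [252.07 220.49] xy [630.2 -11.9] rc [630.3 -11.8] sz [31.4 27.7] ang 45.4
red 19 [371.58 171.89] xy [ 584.5 -378. ] rc [ 585.9 -379.6] sz [12.9 16.5] ang 45.0
red 16 [380.94 161.31] xy [ 603.8 -443.4] rc [ 603.  -442.7] sz [10.7 17.8] ang 44.9
orange 128 [218.8  248.16] xy [601.  101.8] rc [601.3 101.7] sz [37.4 32.1] ang 2.9
green 65 [418.95 216.78] xy [ 382.2 -284.9] rc [ 381.6 -284.2] sz [24.4 26.5] ang 33.7
green 62 [285.95 203.4 ] xy [ 629.1 -114.4] rc [ 629.2 -114.6] sz [34.  27.2] ang 78.0
blue 4059 [136.03 340.64] xy [508.6 342.4] rc [521.5 338.1] sz [ 94.6 313.8] ang 27.8
blue 51 [189.45 189.45] xy [ 8.614e+02 -8.000e-01] rc [ 8.611e+02 -8.000e-01] sz [23.  25.2] ang 45.2
brass 475 [347.88 169.96] xy [ 593.4 -290.8] rc [ 593.  -290.9] sz [ 70.9 104.7] ang 44.9
brass 54 [262.94 302.69] xy [391.9 164.5] rc [392.2 164.1] sz [ 6.7 25.8] ang 45.9
brass 39 [319.54 231.1 ] xy [465.6 -51.5] rc [465.9 -51.7] sz [ 6.1 34.6] ang 45.5
brass 34 [285.18 207.26] xy [578.2 -63.9] rc [577.8 -64.1] sz [22.5 41.9] ang 45.7
yellow 153 [348.14 167.01] xy [ 644.6 -356.2] rc [ 646.7 -358.2] sz [75.4 74.2] ang 44.9
[ 14  25 175]
```

```bash
python3 - <<'E'
import cv2
a=cv2.imread("pics/top0.png")[215:300,180:340]; b=cv2.imread("pics/side0.png")[220:330,225:355]
A=cv2.resize(a,None,fx=5,fy=5,interpolation=2); cv2.imwrite("pics/c1.png",A)
E
```

```text
(no output)
```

View pics/c1.png

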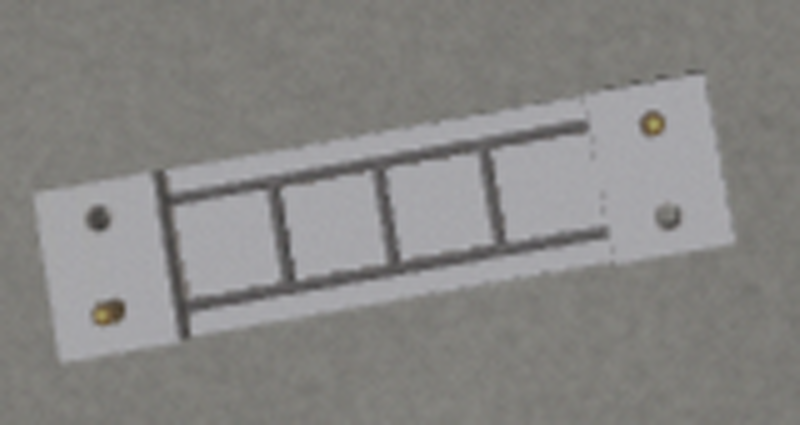

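The crop shows dowels at (201,278) and (310,240), bores at (199,259) and (314,258), and the four pockets empty.

```bash
python3 - <<'E'
from v import *
d=grab("top"); H=d["hsv"]
for n,p in dict(red=(284,168),org=(231,182),grn=(333,167),pinA=(436,208),pinB=(468,199),btn=(420,287),cov=(110,200),rack=(452,204)).items(): print(n,H[p[1],p[0]])
def show(t,lo,hi,z,roi=None,k=2,amin=8):
    for a,c,r in blobs(d,lo,hi,roi,amin)[:k]:
        box=cast(d,cv2.boxPoints(r),z); u=box[1]-box[0]
        e=[np.linalg.norm(u),np.linalg.norm(box[2]-box[1])]
        print(t,a,c,"xy",cast(d,c,z)[0].round(1),"rc",cast(d,r[0],z)[0].round(1),"sz",np.round(e,1),"ang",round(float(np.degrees(np.arctan2(u[1],u[0])))%90,1))
show("red",(0,150,60),(9,255,255),20,(260,150,310,190)); show("red",(170,150,60),(180,255,255),20,(260,150,310,190))
show("org",(8,150,60),(30,255,255),20,(210,160,255,200)); show("grn",(40,120,60),(85,255,255),20,(315,150,350,185))
show("btn",(40,120,60),(85,255,255),25,(400,270,440,310))
show("pin",(0,150,60),(9,255,255),66,(415,185,480,220),4); show("pin",(170,150,60),(180,255,255),66,(415,185,480,220),4)
show("cover",(100,100,40),(130,255,255),8,(80,130,160,300),1)
show("handle",(0,0,0),(180,255,45),44,(100,180,130,245),2)
# dowels/bores
show("dow",(10,90,40),(35,255,255),55,(190,230,320,290),3,4)
g=cv2.cvtColor(d["pixels"],cv2.COLOR_RGB2GRAY).astype(float)
for p in[(199.4,258.6),(313.6,258.2)]:
    x,y=map(round,p); w=np.clip(150-g[y-5:y+6,x-5:x+6],0,None); yy,xx=np.mgrid[y-5:y+6,x-5:x+6]
    c=[(w*xx).sum()/w.sum(),(w*yy).sum()/w.sum()]; print("bore",np.round(c,2),cast(d,c,32)[0].round(1))
e={}
for p in[(100,152),(111,162),(127,161),(114,268),(131,267)]:
    if p[0]==100: continue
    x,y=p; w=np.clip(np.median(g[y-5:y+6,x-5:x+6])+15-0,0,None); 
    q=g[y-6:y+7,x-6:x+7]; w=np.abs(q-np.median(q)); w[w<12]=0; yy,xx=np.mgrid[y-6:y+7,x-6:x+7]
    c=[(w*xx).sum()/w.sum(),(w*yy).sum()/w.sum()]; print("covhole",np.round(c,2),cast(d,c,8)[0].round(1))
E
python3 - <<'E'
import cv2
a=cv2.imread("pics/top0.png")[140:290,90:150]
cv2.imwrite("pics/c2.png",cv2.resize(a,None,fx=4,fy=4,interpolation=2))
E
```

```text
red [  2 150 160]
org [ 16 140 164]
grn [ 65 104 149]
pinA [  1 158 161]
pinB [  1 161 162]
btn [ 66 113 145]
cov [112  81  69]
rack [ 11 128 158]
red 167 [283.85 166.31] xy [633.2 -14.1] rc [632.7 -14.2] sz [28.7 28.9] ang 36.7
pin 67 [468.   198.12] xy [ 557.9 -373.1] rc [ 558.1 -373.1] sz [15.3 15.7] ang 89.5
pin 63 [436.03 207.22] xy [ 540.6 -311.1] rc [ 540.5 -310.5] sz [15.3 16.2] ang 44.3
cover 3231 [120.94 215.42] xy [533.  336.1] rc [534.1 337.4] sz [ 72.3 278.7] ang 1.5
handle 157 [116.92 212.47] xy [536.7 329.9] rc [535.6 327.6] sz [21. 95.] ang 89.5
handle 8 [111.25 196.25] xy [570.4 342.8] rc [569.9 342.2] sz [ 2.1 10.4] ang 89.5
dow 12 [200.67 277.5 ] xy [404.8 152.2] rc [404.8 152.5] sz [6.  5.9] ang 89.9
dow 11 [310.36 239.45] xy [479.2 -66.5] rc [479.1 -66.8] sz [5.6 5.6] ang 44.5
bore [199.19 258.36] [441.8 160.7]
bore [313.35 258.26] [441.3 -73.1]
covhole [109.6  161.94] [649.5 364.3]
covhole [127.02 160.62] [651.9 326. ]
covhole [112.46 268.46] [420.3 351.3]
covhole [130.3  267.32] [422.6 312.9]
```

View pics/c2.png

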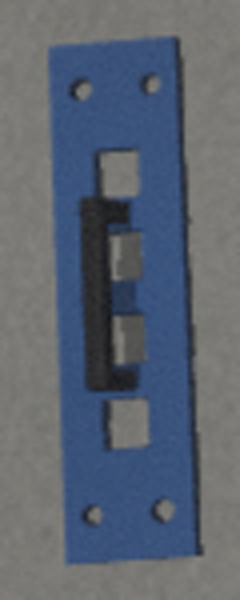

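The cover crop shows its four holes clear and the handle bar running along the cover. Fixes: holder centre (441.8,43.4), yaw 9.8° (dowel and bore spacings are 231.0 and 233.8 mm against 232.8 and 233.5 mm expected). Cover is at about (535.7,338.3) with its y axis at 3.2°.

```bash
cat >> v.py <<'E'
C=np.array([441.8,43.4]); YAW=np.radians(9.8)
def hp(x,y): return C+np.array([x*np.cos(YAW)-y*np.sin(YAW),x*np.sin(YAW)+y*np.cos(YAW)])
COL=dict(org=((12,105,60),(24,255,255)),red=((0,120,60),(8,255,255)),grn=((50,80,60),(80,255,255)))
def show(d,t,lo,hi,z,roi=None,k=2,amin=8):
    for a,c,r in blobs(d,lo,hi,roi,amin)[:k]:
        box=cast(d,cv2.boxPoints(r),z); u=box[1]-box[0]
        e=[np.linalg.norm(u),np.linalg.norm(box[2]-box[1])]
        print(t,a,c,"xy",cast(d,c,z)[0].round(1),"rc",cast(d,r[0],z)[0].round(1),"sz",np.round(e,1),"ang",round(float(np.degrees(np.arctan2(u[1],u[0])))%90,1))
def coupons(d,z=20):
    for k,(lo,hi) in COL.items(): show(d,k,lo,hi,z,k=4,amin=60)
E
python3 - <<'E'
from v import *
d=grab(); coupons(d); show(d,"btn",(50,80,60),(80,255,255),25,(400,270,440,310))
for i in range(4): print(i,hp(0,-67.5+45*i).round(1))
to([599,95,100],0.)
d=grab("side")
for n,z in(("org",20),("grn",20)): pass
show(d,"s-org",(6,190,120),(16,255,255),20); show(d,"s-red",(0,190,90),(5,255,255),20,k=1);show(d,"s-grn",(50,150,70),(75,255,255),20)
E
```

```text
org 421 [443.93 206.05] xy [ 546.6 -342.5] rc [ 550.5 -347.1] sz [111.2  39.4] ang 15.9
org 233 [230.   180.79] xy [603.7  99.6] rc [604.3 100.7] sz [31.8 31.9] ang 89.4
org 86 [457.94 152.91] xy [ 657.  -375.4] rc [ 657.2 -372.2] sz [22.6 53.9] ang 38.2
org 64 [436.17 167.86] xy [ 626.2 -329.7] rc [ 625.2 -333.5] sz [17.2 59.3] ang 43.0
red 225 [283.93 166.53] xy [632.7 -14.2] rc [632.8 -14.4] sz [32.5 31.5] ang 36.7
red 111 [465.59 198.73] xy [ 561.4 -386.9] rc [ 561.9 -385.8] sz [28.3 18.6] ang 89.5
red 94 [434.74 207.54] xy [ 543.7 -323.8] rc [ 543.8 -322.3] sz [24.4 18.6] ang 89.5
grn 226 [332.57 166.42] xy [ 631.8 -116.1] rc [ 631.6 -115.9] sz [31.3 31.8] ang 89.3
grn 171 [420.06 285.87] xy [ 384.6 -288.7] rc [ 384.4 -288.5] sz [28.1 28. ] ang 89.9
btn 171 [420.06 285.87] xy [ 385.1 -287.2] rc [ 384.9 -287.1] sz [27.9 27.9] ang 89.9
0 [453.3 -23.1]
1 [445.6  21.2]
2 [438.   65.6]
3 [430.3 109.9]
shift [ 590.6 -511.7  126.7] turn -1.1839941361219455 q7 -0.21 tcp [ 245.1 -601.8  226.3] yaxis [ 0.377 -0.926 -0.001]
s-org 128 [218.8  248.16] xy [601.  101.8] rc [601.3 101.7] sz [37.4 32.1] ang 2.9
s-red 98 [252.1  220.46] xy [630.3 -12. ] rc [630.3 -11.8] sz [31.4 27.7] ang 45.4
s-grn 66 [419.02 216.83] xy [ 381.9 -284.8] rc [ 381.6 -284.2] sz [24.4 26.5] ang 33.7
s-grn 63 [285.92 203.46] xy [ 628.9 -114.2] rc [ 629.2 -114.6] sz [34.  27.2] ang 78.0
```

Careful with the scale: shifts go in shares of 1000 mm and turns go in shares of 2 pi rad. That gives: 591 mm is 0.591, -512 mm is -0.512, -1.18 rad is -0.1878.

shift_gripper(
  moves=[
    [[0.591, -0.512, 0.06], -0.1878, 60],
    [[0.591, -0.512, 0.06], -0.1878, 60],
    [[0.591, -0.512, 0.06], -0.1878, 60],
    [[0.591, -0.512, 0.06], -0.1878, 60],
    [[0.591, -0.512, 0.06], -0.1878, 60],
    [[0.591, -0.512, 0.06], -0.1878, 60],
    [[0.591, -0.512, 0.06], -0.1878, 60],
    [[0.591, -0.512, 0.06], -0.1878, 60],
    [[0.591, -0.512, 0.06], -0.1878, 60],
    [[0.591, -0.512, 0.06], -0.1878, 60],
  ],
)

```text
time_s: 1.6
tcp_pos: [528.4, -45.1, 179.0]
orientation: [0.709, 0.705, 0.0, 0.001]
ft_force: [-0.3, -0.3, 0.5]
grip_width: 60.3
grip_force: 0.0
```

```bash
python3 -c "
from v import *
to([603.5,100,100],0.)"
```

```text
shift [145.5  74.3  79. ] turn -0.004888842432952956 q7 -0.31 tcp [528.4 -45.1 179. ] yaxis [ 1.    -0.005  0.001]
```

To row units: 145.5 mm is 0.1455, 79 mm is 0.079.

shift_gripper(
  moves=[
    [[0.1455, 0.0743, 0.079], 0, 60],
    [[0.1455, 0.0743, 0.079], 0, 60],
    [[0.1455, 0.0743, 0.079], 0, 60],
    [[0.1455, 0.0743, 0.079], 0, 60],
    [[0.1455, 0.0743, 0.079], 0, 60],
    [[0.1455, 0.0743, 0.079], 0, 60],
  ],
)

```text
time_s: 2.35
tcp_pos: [602.7, 96.6, 100.5]
orientation: [0.709, 0.705, -0.0, 0.001]
ft_force: [0.5, -0.4, -0.1]
grip_width: 60.1
grip_force: 0.0
```

```bash
python3 - <<'E'
from v import *
p,M,s=tool(); d=grab(); cv2.imwrite("pics/t1.png",d["pixels"][:,:,::-1]); coupons(d)
d=grab("side"); show(d,"s-org",(6,190,120),(16,255,255),20)
to([603.5,100,7],0.)
E
```

```text
org 376 [444.7  205.86] xy [ 547.  -344.1] rc [ 550.4 -346.9] sz [110.7  39. ] ang 16.1
org 85 [458.06 153.33] xy [ 656.2 -375.6] rc [ 654.5 -373. ] sz [23.3 52.6] ang 28.2
org 76 [435.79 165.96] xy [ 630.2 -329.1] rc [ 633.  -332.5] sz [26.6 68.4] ang 28.5
red 226 [283.96 166.55] xy [632.7 -14.3] rc [632.8 -14.4] sz [32.5 31.5] ang 36.7
red 106 [465.81 198.62] xy [ 561.6 -387.4] rc [ 561.9 -385.8] sz [28.3 18.6] ang 89.5
red 95 [434.71 207.65] xy [ 543.5 -323.7] rc [ 543.8 -321.3] sz [26.4 18.6] ang 89.5
grn 228 [332.5  166.42] xy [ 631.8 -115.9] rc [ 631.6 -115.9] sz [31.3 31.8] ang 89.3
grn 173 [419.98 285.9 ] xy [ 384.6 -288.5] rc [ 384.4 -288.5] sz [28.1 28. ] ang 89.9
s-org 127 [218.88 248.19] xy [600.8 101.7] rc [600.4 101.9] sz [37.2 31.1] ang 88.5
shift [ 3.3  0.5 93.7] turn -0.006700259553233945 q7 -0.64 tcp [602.8  96.8 100.7] yaxis [ 1.    -0.007  0.001]
```

View pics/t1.png

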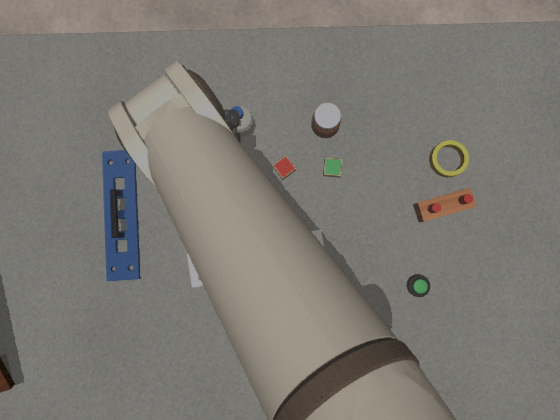

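The view shows the arm over the scene, and the bottle close to where the gripper's body would end up. I compute the clearance before descending.

```bash
python3 - <<'E'
from v import *
im=cv2.imread("pics/top0.png"); d=grab(); d["hsv"]=cv2.cvtColor(im,cv2.COLOR_BGR2HSV)
show(d,"cap",(105,120,50),(125,255,255),100,(225,95,255,130),1)
show(d,"jarlid",(0,0,130),(180,50,255),70,(305,95,350,135),1)
E
```

```text
cap 102 [236.24 111.89] xy [726.7  76.2] rc [727.   76.2] sz [20.7 19.7] ang 45.2
jarlid 537 [327.24 114.82] xy [ 727.1 -102.4] rc [ 726.7 -101.9] sz [51.4 51.4] ang 44.9
```

To row units: 4 mm is 0.004, 1.57 rad is 0.2499.

shift_gripper(
  moves=[
    [[0.004, 0, 0], 0.2499, 60],
    [[0.004, 0, 0], 0.2499, 60],
    [[0.004, 0, 0], 0.2499, 60],
    [[0.004, 0, 0], 0.2499, 60],
    [[0.004, 0, 0], 0.2499, 60],
    [[0.004, 0, 0], 0.2499, 60],
    [[0.004, 0, 0], 0.2499, 60],
    [[0.004, 0, 0], 0.2499, 60],
    [[0.004, 0, 0], 0.2499, 60],
  ],
)

```text
time_s: 3.62
tcp_pos: [602.6, 102.0, 100.6]
orientation: [1.0, -0.004, 0.001, 0.0]
ft_force: [0.4, -1.2, -0.4]
grip_width: 59.8
grip_force: 0.0
```

```bash
python3 -c "
from v import *
to([602.7,100.4,8],np.pi/2)"
```

```text
shift [-0.   1.6 92.6] turn -0.008017810399734593 q7 -2.01 tcp [602.6 102.  100.6] yaxis [-0.008 -1.     0.   ]
```

To row units: 92 mm is 0.092, 75 mm is 0.075.

shift_gripper(
  moves=[
    [[0, 0.0013, 0.05], 0, 60],
    [[0, 0.0013, 0.075], 0, 60],
    [[0, 0.0013, 0.092], 0, 60],
    [[0, 0.0013, 0.092], 0, 60],
    [[0, 0.0013, 0.092], 0, 30],
    [[0, 0.0013, 0.092], 0, 30],
    [[0, 0.0013, 0.092], 0, 30],
    [[0, 0.0013, 0.092], 0, 30],
    [[0, 0.0013, 0.032], 0, 30],
    [[0, 0.0013, -0.02], 0, 30],
  ],
)

```text
time_s: 4.88
tcp_pos: [602.0, 101.6, 120.8]
orientation: [1.0, -0.001, -0.001, -0.0]
ft_force: [0.4, 0.3, 0.5]
grip_width: 35.5
grip_force: 30.0
```

```bash
python3 - <<'E'
from v import *
p,M,s=tool(); d=grab("side"); cv2.imwrite("pics/s1.png",d["pixels"][:,:,::-1])
show(d,"s-org",(6,190,120),(16,255,255),p[2]+12); 
a=hp(0,67.5); to([*a,60],YAW)
E
```

```text
s-org 64 [214.55 204.38] xy [589.9 107.6] rc [590.4 106.6] sz [24.5 21.7] ang 2.9
shift [-177.    -6.4   66.9] turn 1.39693555396269 q7 -2.0 tcp [606.6 102.9 128.6] yaxis [-0.003 -1.    -0.002]
```

View pics/s1.png

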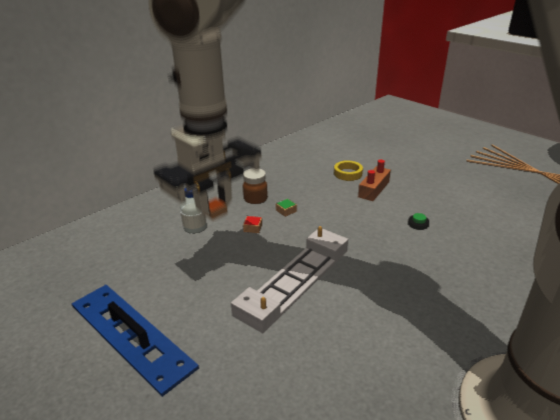

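Orange is held between the fingers at about (215,205), opening 35.5 mm.

To row units: -172 mm is -0.172, -7 mm is -0.007, -1.742 rad is -0.2772.

shift_gripper(
  moves=[
    [[-0.172, -0.007, 0], -0.2772, 30],
    [[-0.172, -0.007, 0], -0.2772, 30],
    [[-0.172, -0.007, 0], -0.2772, 30],
    [[-0.172, -0.007, 0], -0.2772, 30],
    [[-0.172, -0.007, 0], -0.2772, 30],
    [[-0.172, -0.007, 0], -0.2772, 30],
    [[-0.172, -0.007, 0], -0.2772, 30],
    [[-0.172, -0.007, 0], -0.2772, 30],
    [[-0.172, -0.007, 0], -0.2772, 30],
    [[-0.172, -0.007, 0], -0.2772, 30],
  ],
)

```text
time_s: 6.18
tcp_pos: [430.3, 109.0, 119.8]
orientation: [0.644, 0.765, 0.0, -0.0]
ft_force: [0.0, 0.0, -0.4]
grip_width: 35.7
grip_force: 30.0
```

shift_gripper(
  moves=[
    [[0, 0, 0], 0, 30],
    [[0, 0, 0], 0, 30],
  ],
)

```text
time_s: 6.42
tcp_pos: [430.4, 109.0, 119.9]
orientation: [0.646, 0.764, 0.0, 0.0]
ft_force: [-0.4, 1.2, -1.1]
grip_width: 35.6
grip_force: 30.0
```

```bash
python3 - <<'E'
from v import *
p,M,s=tool(); d=grab("side"); cv2.imwrite("pics/s2.png",d["pixels"][:,:,::-1])
for dz in(12,14): show(d,"s-org",(6,190,120),(16,255,255),p[2]+dz,k=1) 
show(d,"dow-side",(15,100,60),(28,255,255),55,(225,220,355,330))
d=grab(); show(d,"t-org",*COL["org"],p[2]+12,(150,200,260,300))
a=hp(0,67.5); to([*a,50],YAW)
E
```

```text
s-org 156 [268.69 243.16] xy [428.9 115.3] rc [430.9 113.7] sz [32.2 32. ] ang 34.3
s-org 156 [268.69 243.16] xy [426.9 117. ] rc [428.8 115.5] sz [32.1 31.9] ang 34.3
dow-side 54 [262.94 302.69] xy [391.9 164.5] rc [392.2 164.1] sz [ 6.7 25.8] ang 45.9
dow-side 28 [283.14 225.21] xy [531.7 -13.8] rc [531.1 -12.9] sz [29.8 10. ] ang 30.8
shift [ 0.9  0.  69.9] turn -0.0037466504501273423 q7 -0.51 tcp [430.4 109.1 119.9] yaxis [0.986 0.167 0.   ]
```

To row units: 92 mm is 0.092, 70 mm is 0.07.

shift_gripper(
  moves=[
    [[0.0009, 0, 0.04], 0, 30],
    [[0.0009, 0, 0.07], 0, 30],
    [[0.0009, 0, 0.092], 0, 30],
    [[0.0009, 0, 0.092], 0, 30],
    [[0.0009, 0, 0.092], 0, 30],
  ],
)

```text
time_s: 7.15
tcp_pos: [430.7, 110.3, 28.5]
orientation: [0.645, 0.764, 0.0, 0.0]
ft_force: [0.2, -0.8, 1.0]
grip_width: 35.2
grip_force: 30.0
```

```bash
python3 - <<'E'
from v import *
p,M,s=tool(); d=grab("side"); im=d["pixels"][:,:,::-1].copy()
cv2.imwrite("pics/s3.png",cv2.resize(im[220:335,215:355],None,fx=5,fy=5,interpolation=2)); print(p)
for dz in(12,): show(d,"s-org",(6,190,120),(16,255,255),p[2]+dz,k=1)
E
```

```text
[430.71821347 110.34412029  28.54729271]
s-org 155 [269.49 284.63] xy [429.5 116.5] rc [430.8 114.4] sz [32.5 30.3] ang 29.9
```

View pics/s3.png

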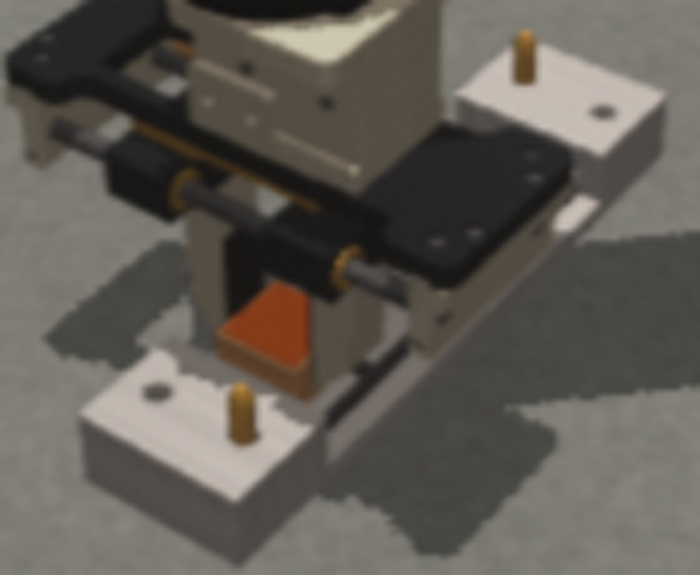

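```bash
python3 - <<'E'
from v import *
d=grab("side")
f=lambda x,y,z: cast(d,(x/5+215,y/5+220),z)[0]
inv=lambda w:(np.array([[np.cos(YAW),np.sin(YAW)],[-np.sin(YAW),np.cos(YAW)]])@(w-C)).round(1)
for n,a in dict(bore0=(157,391,32),dow0=(241,388,55),bore1=(602,111,32),dow1=(525,34,55),c_left=(219,338,40.5),c_right=(306,367,40.5)).items():
    w=f(*a); print(n,w.round(1),"holder frame",inv(w))
print(inv(tool()[0][:2]))
E
```

```text
bore0 [438.7 162.6] holder frame [ 17.3 118. ]
dow0 [400.7 156.2] holder frame [-21.4 118.1]
bore1 [438.5 -70.2] holder frame [ -22.6 -111.4]
dow1 [475.2 -63.2] holder frame [  14.7 -110.7]
c_left [436.9 135.2] holder frame [10.8 91.3]
c_right [404.7 123.3] holder frame [-23.  85.]
[ 0.9 67.6]
```

To row units: 10 mm is 0.01, 8 mm is 0.008.

shift_gripper(
  moves=[
    [[0, 0.001, 0.005], 0, 30],
    [[0, 0.001, 0.008], 0, 30],
    [[0, 0.001, 0.01], 0, 30],
    [[0, 0.001, 0.01], 0, 30],
  ],
)

```text
time_s: 7.75
tcp_pos: [431.0, 110.1, 17.7]
orientation: [0.645, 0.764, -0.0, -0.0]
ft_force: [0.2, -0.3, -0.5]
grip_width: 35.7
grip_force: 30.0
```

shift_gripper(
  moves=[
    [[0, 0, 0.001], 0, 30],
    [[0, 0, 0.002], 0, 30],
    [[0, 0, 0.003], 0, 30],
    [[0, 0, 0.003], 0, 30],
  ],
)

```text
time_s: 8.25
tcp_pos: [431.3, 110.1, 16.7]
orientation: [0.645, 0.764, -0.001, 0.001]
ft_force: [-7.3, -2.2, 29.8]
grip_width: 36.0
grip_force: 30.0
```

```bash
python3 -c "
from v import *
to([*hp(0,67.5),16],YAW)"
```

```text
shift [-0.1 -1.   0.7] turn -0.0024053964783870008 q7 -0.72 tcp [431.3 110.1  16.7] yaxis [0.986 0.168 0.   ]
```

shift_gripper(
  moves=[
    [[0, 0, -0.002], 0, 30],
    [[0, 0, -0.002], 0, 50],
    [[0, 0, -0.002], 0, 60],
    [[0, 0, -0.002], 0, 60],
    [[0, 0, -0.04], 0, 60],
    [[0, 0, -0.09], 0, 60],
    [[0, 0, -0.11], 0, 60],
  ],
)

```text
time_s: 9.12
tcp_pos: [432.4, 110.7, 127.0]
orientation: [0.645, 0.764, 0.001, 0.001]
ft_force: [0.3, -0.0, -0.5]
grip_width: 59.6
grip_force: 0.0
```

```bash
python3 -c "
from v import *
to([633,-13.5,110],np.radians(126.7))"
```

```text
shift [-156.   177.    17.5] turn 1.0984397870538372 q7 -0.51 tcp [432.4 110.7 127. ] yaxis [0.986 0.167 0.003]
```

To row units: 177 mm is 0.177, -156 mm is -0.156, 1.1 rad is 0.1751.

shift_gripper(
  moves=[
    [[-0.156, 0.177, 0], 0.1751, 60],
    [[-0.156, 0.177, 0], 0.1751, 60],
    [[-0.156, 0.177, 0], 0.1751, 60],
    [[-0.156, 0.177, 0], 0.1751, 60],
    [[-0.156, 0.177, 0], 0.1751, 60],
    [[-0.156, 0.177, 0.01], 0.1751, 60],
    [[-0.156, 0.177, 0.017], 0.1751, 60],
    [[-0.156, 0.177, 0.017], 0.1751, 60],
  ],
)

```text
time_s: 10.12
tcp_pos: [630.9, -13.9, 106.9]
orientation: [0.949, 0.316, -0.001, -0.0]
ft_force: [0.2, 0.2, 0.1]
grip_width: 60.0
grip_force: 0.0
```

```bash
python3 - <<'E'
from v import *
d=grab("side"); inv=lambda w:(np.array([[np.cos(YAW),np.sin(YAW)],[-np.sin(YAW),np.cos(YAW)]])@(w-C)).round(1)
for t,lo,hi,z in(("org",(6,190,120),(16,255,255),28),("red",(0,190,90),(5,255,255),20),("grn",(50,150,70),(75,255,255),20)):
    show(d,t,lo,hi,z,k=1,amin=40)
    b=blobs(d,lo,hi)[0]; print(inv(cast(d,b[1],z)[0]))
cv2.imwrite("pics/s4.png",cv2.resize(d["pixels"][150:335,185:355,::-1],None,fx=4,fy=3.2,interpolation=2))
to([633,-13.5,9],np.radians(126.7))
E
```

```text
org 179 [271.34 289.25] xy [428.8 113.2] rc [428.7 113.2] sz [31.  36.3] ang 27.7
[-1. 71.]
red 91 [252.21 220.47] xy [630.1 -12.2] rc [630.5 -12.2] sz [27.4 31.6] ang 46.4
[176.1 -86.8]
grn 67 [419.01 216.88] xy [ 381.8 -284.7] rc [ 381.6 -284.2] sz [24.4 26.5] ang 33.7
[-114.9 -313.1]
shift [ 1.6  0.7 98.5] turn 0.0011826410983823976 q7 -1.22 tcp [631.4 -13.9 107.5] yaxis [ 0.599 -0.801 -0.001]
```

View pics/s4.png

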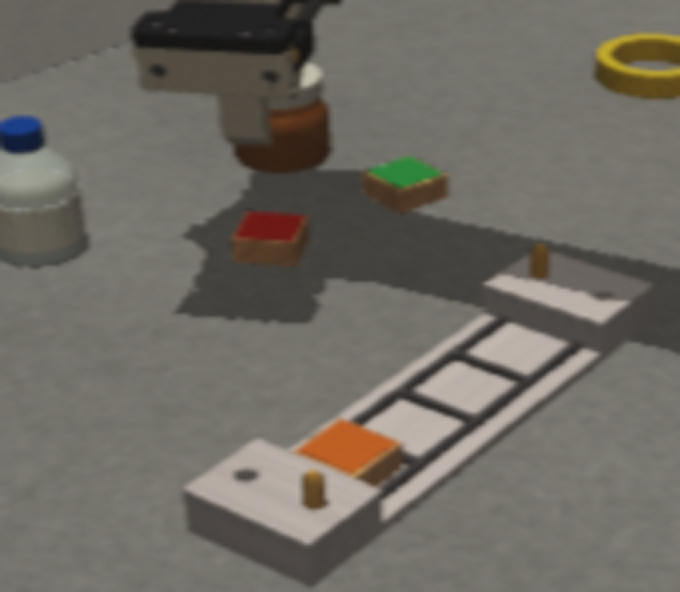

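Orange sits flat in pocket 3. Red is still at its spot and the gripper is above it.

To row units: 97.5 mm is 0.0975, 75 mm is 0.075.

shift_gripper(
  moves=[
    [[0.0008, 0.0005, 0.05], 0, 60],
    [[0.0008, 0.0005, 0.075], 0, 60],
    [[0.0008, 0.0005, 0.0975], 0, 60],
    [[0.0008, 0.0005, 0.0975], 0, 60],
    [[0.0008, 0.0005, 0.0975], 0, 30],
    [[0.0008, 0.0005, 0.0975], 0, 30],
    [[0.0008, 0.0005, 0.0975], 0, 30],
    [[0.0008, 0.0005, 0.0975], 0, 30],
  ],
)

```text
time_s: 11.18
tcp_pos: [633.7, -14.1, 11.5]
orientation: [0.949, 0.314, 0.001, 0.0]
ft_force: [0.1, -0.1, 4.8]
grip_width: 35.8
grip_force: 30.0
```

shift_gripper(
  moves=[
    [[0, 0, -0.05], 0, 30],
    [[0, 0, -0.09], 0, 30],
    [[0, 0, -0.1], 0, 30],
    [[0, 0, -0.1], 0, 30],
  ],
)

```text
time_s: 11.68
tcp_pos: [632.9, -14.2, 110.8]
orientation: [0.949, 0.314, 0.0, 0.0]
ft_force: [0.5, 0.1, -1.5]
grip_width: 35.5
grip_force: 30.0
```

```bash
python3 -c "
from v import *
to([*hp(0,22.5),110],YAW)"
```

```text
shift [-109.  -180.3    0.6] turn -1.1032258975404763 q7 -1.22 tcp [632.9 -14.2 110.8] yaxis [ 0.596 -0.803  0.001]
```

To row units: -180.3 mm is -0.1803, -109 mm is -0.109, -1.103 rad is -0.1755.

shift_gripper(
  moves=[
    [[-0.109, -0.1803, 0], -0.1755, 30],
    [[-0.109, -0.1803, 0], -0.1755, 30],
    [[-0.109, -0.1803, 0], -0.1755, 30],
    [[-0.109, -0.1803, 0], -0.1755, 30],
    [[-0.109, -0.1803, 0], -0.1755, 30],
    [[-0.109, -0.1803, 0], -0.1755, 30],
    [[-0.109, -0.1803, 0], -0.1755, 30],
    [[-0.109, -0.1803, 0], -0.1755, 30],
  ],
)

```text
time_s: 12.68
tcp_pos: [437.1, 65.6, 109.7]
orientation: [0.645, 0.764, -0.0, -0.001]
ft_force: [-0.7, -0.3, 0.3]
grip_width: 35.6
grip_force: 30.0
```

```bash
python3 -c "
from v import *
to([*hp(0.5,22.5),19.5],YAW)"
```

```text
shift [-0.2  1.5 90.2] turn -0.003519032225927088 q7 -0.43 tcp [437.1  65.6 109.7] yaxis [ 0.986  0.167 -0.002]
```

Careful with the scale: shifts go in shares of 1000 mm and turns go in shares of 2 pi rad. That gives: 90.5 mm is 0.0905, 90 mm is 0.09.

shift_gripper(
  moves=[
    [[0, 0.0013, 0.05], 0, 30],
    [[0, 0.0013, 0.07], 0, 30],
    [[0, 0.0013, 0.082], 0, 30],
    [[0, 0.0013, 0.086], 0, 30],
    [[0, 0.0013, 0.088], 0, 30],
    [[0, 0.0013, 0.09], 0, 30],
    [[0, 0.0013, 0.0905], 0, 30],
    [[0, 0.0013, 0.0905], 0, 30],
  ],
)

```text
time_s: 13.68
tcp_pos: [439.3, 65.9, 20.2]
orientation: [0.644, 0.765, 0.0, 0.0]
ft_force: [-0.2, 0.3, -0.2]
grip_width: 35.4
grip_force: 30.0
```

```bash
python3 -c "
from v import *
p,M,s=tool();print(p,s['ft_force'])"
```

```text
[439.28215393  65.89438007  20.1663413 ] [-0.15011168  0.30866643 -0.20251662]
```

To row units: -95 mm is -0.095, -85 mm is -0.085.

shift_gripper(
  moves=[
    [[0, 0, 0.0005], 0, 30],
    [[0, 0, 0.0005], 0, 50],
    [[0, 0, 0.0005], 0, 60],
    [[0, 0, 0.0005], 0, 60],
    [[0, 0, -0.04], 0, 60],
    [[0, 0, -0.085], 0, 60],
    [[0, 0, -0.095], 0, 60],
  ],
)

```text
time_s: 14.55
tcp_pos: [440.8, 66.3, 117.2]
orientation: [0.644, 0.765, 0.001, 0.002]
ft_force: [0.4, 0.6, 0.4]
grip_width: 60.2
grip_force: 0.0
```

```bash
python3 - <<'E'
from v import *
d=grab("side"); show(d,"grn",(50,150,70),(75,255,255),20,(260,180,310,230),k=1)
to([631.5,-115.5,110],np.pi/2)
E
```

```text
grn 58 [286.52 203.38] xy [ 628.2 -115.4] rc [ 628.7 -114.2] sz [22.  32.9] ang 47.0
shift [-211.3  157.2    7.9] turn -1.4000236445253362 q7 -0.42 tcp [440.6  66.  117. ] yaxis [0.985 0.17  0.004]
```

To row units: -211.3 mm is -0.2113, 157.2 mm is 0.1572, -1.4 rad is -0.2228.

shift_gripper(
  moves=[
    [[-0.2113, 0.1572, 0], -0.2228, 60],
    [[-0.2113, 0.1572, 0], -0.2228, 60],
    [[-0.2113, 0.1572, 0], -0.2228, 60],
    [[-0.2113, 0.1572, 0], -0.2228, 60],
    [[-0.2113, 0.1572, 0], -0.2228, 60],
    [[-0.2113, 0.1572, 0], -0.2228, 60],
    [[-0.2113, 0.1572, 0], -0.2228, 60],
    [[-0.2113, 0.1572, 0], -0.2228, 60],
    [[-0.2113, 0.1572, 0.007], -0.2228, 60],
    [[-0.2113, 0.1572, 0.007], -0.2228, 60],
  ],
)

```text
time_s: 15.85
tcp_pos: [628.8, -115.5, 105.9]
orientation: [0.001, 1.0, 0.0, -0.001]
ft_force: [-1.1, 0.4, -0.3]
grip_width: 60.3
grip_force: 0.0
```

```bash
python3 - <<'E'
from v import *
d=grab("side"); show(d,"grn",(50,150,70),(75,255,255),20,(220,180,330,260),k=1)
show(d,"org",(6,190,120),(16,255,255),28,k=1);show(d,"red",(0,190,90),(5,255,255),28,k=1)
to([631.6,-115.7,9],np.pi/2)
d=grab("top"); coupons(d)
E
```

```text
grn 22 [285.95 203.05] xy [ 630.2 -115.5] rc [ 630.4 -115.3] sz [20.7 19. ] ang 78.0
org 189 [271.6  289.12] xy [428.7 112.7] rc [429.  112.6] sz [32.4 36.8] ang 29.7
red 165 [286.67 275.56] xy [436.5  67.8] rc [437.2  67.4] sz [31.3 35.2] ang 28.8
shift [-2.6 -0.3 97.6] turn -0.0009844831859704417 q7 1.15 tcp [ 629.2 -115.4  106.6] yaxis [0.001 1.    0.   ]
org 250 [223.28 263.51] xy [430.7 112.8] rc [430.8 112.9] sz [32.9 32.5] ang 9.2
red 227 [245.44 259.7 ] xy [438.4  66.7] rc [438.6  66.9] sz [31.1 31.1] ang 9.2
grn 165 [419.96 285.86] xy [ 384.7 -288.5] rc [ 384.4 -288.5] sz [27.3 28.3] ang 26.2
grn 79 [332.52 171.23] xy [ 621.6 -115.8] rc [ 621.  -114.7] sz [29.2 10.6] ang 89.3
```

To row units: 96.5 mm is 0.0965, 75 mm is 0.075.

shift_gripper(
  moves=[
    [[-0.0023, 0, 0.05], 0, 60],
    [[-0.0023, 0, 0.075], 0, 60],
    [[-0.0023, 0, 0.0965], 0, 60],
    [[-0.0023, 0, 0.0965], 0, 60],
    [[-0.0023, 0, 0.0965], 0, 30],
    [[-0.0023, 0, 0.0965], 0, 30],
    [[-0.0023, 0, 0.0965], 0, 30],
    [[-0.0023, 0, 0.0965], 0, 30],
  ],
)

```text
time_s: 16.95
tcp_pos: [633.0, -115.6, 12.5]
orientation: [-0.0, 1.0, -0.0, 0.001]
ft_force: [-0.6, -0.4, 5.1]
grip_width: 36.2
grip_force: 28.9
```

shift_gripper(
  moves=[
    [[0, 0, -0.05], 0, 30],
    [[0, 0, -0.09], 0, 30],
    [[0, 0, -0.1], 0, 30],
    [[0, 0, -0.1], 0, 30],
  ],
)

```text
time_s: 17.45
tcp_pos: [632.3, -115.9, 111.6]
orientation: [0.0, 1.0, -0.0, 0.0]
ft_force: [-0.8, -0.2, -1.7]
grip_width: 35.9
grip_force: 28.9
```

```bash
python3 -c "
from v import *
to([*hp(0.5,-22.5),110],YAW)"
```

```text
shift [186.2 137.2   1.4] turn 1.3997017339872073 q7 1.15 tcp [ 632.3 -115.9  111.6] yaxis [ 0.     1.    -0.001]
```

To row units: 186.2 mm is 0.1862, 137.2 mm is 0.1372, 1.4 rad is 0.2228.

shift_gripper(
  moves=[
    [[0.1862, 0.1372, 0], 0.2228, 30],
    [[0.1862, 0.1372, 0], 0.2228, 30],
    [[0.1862, 0.1372, 0], 0.2228, 30],
    [[0.1862, 0.1372, 0], 0.2228, 30],
    [[0.1862, 0.1372, 0], 0.2228, 30],
    [[0.1862, 0.1372, 0], 0.2228, 30],
    [[0.1862, 0.1372, 0], 0.2228, 30],
    [[0.1862, 0.1372, 0], 0.2228, 30],
    [[0.1862, 0.1372, 0], 0.2228, 30],
    [[0.1862, 0.1372, 0], 0.2228, 30],
  ],
)

```text
time_s: 18.7
tcp_pos: [445.4, 21.6, 110.8]
orientation: [0.644, 0.765, -0.0, -0.001]
ft_force: [1.3, -0.5, -0.5]
grip_width: 36.5
grip_force: 28.9
```

```bash
python3 -c "
from v import *
to([*hp(0.5,-22.5),20.5],YAW)"
```

```text
shift [-0.4  0.8 90.2] turn 0.0016278384306194216 q7 -0.33 tcp [445.4  21.6 110.8] yaxis [ 0.985  0.172 -0.001]
```

shift_gripper(
  moves=[
    [[0, 0.0008, 0.05], 0, 30],
    [[0, 0.0008, 0.07], 0, 30],
    [[0, 0.0008, 0.082], 0, 30],
    [[0, 0.0008, 0.086], 0, 30],
    [[0, 0.0008, 0.088], 0, 30],
    [[0, 0.0008, 0.09], 0, 30],
    [[0, 0.0008, 0.0905], 0, 30],
    [[0, 0.0008, 0.0905], 0, 30],
  ],
)

```text
time_s: 19.7
tcp_pos: [446.9, 21.6, 21.1]
orientation: [0.644, 0.765, -0.0, 0.0]
ft_force: [-1.6, -0.6, -0.0]
grip_width: 36.3
grip_force: 28.9
```

```bash
python3 -c "
from v import *
p,M,s=tool();print(p,s['ft_force'])"
```

```text
[446.85936447  21.57549825  21.13892136] [-1.56818578 -0.58668356 -0.00853752]
```

To row units: -110 mm is -0.11, -85 mm is -0.085.

shift_gripper(
  moves=[
    [[0, 0, 0.0005], 0, 30],
    [[0, 0, 0.0005], 0, 50],
    [[0, 0, 0.0005], 0, 60],
    [[0, 0, 0.0005], 0, 60],
    [[0, 0, -0.04], 0, 60],
    [[0, 0, -0.085], 0, 60],
    [[0, 0, -0.11], 0, 60],
  ],
)

```text
time_s: 20.58
tcp_pos: [447.7, 22.1, 132.8]
orientation: [0.644, 0.765, 0.001, 0.001]
ft_force: [0.5, 0.1, -0.0]
grip_width: 59.6
grip_force: 0.0
```

```bash
python3 - <<'E'
from v import *
to([535.7,338.3,110],np.radians(93.2))
E
```

```text
shift [296.5 140.6  23. ] turn -1.45529899904994 q7 -0.3 tcp [447.7  22.1 132.8] yaxis [0.985 0.171 0.002]
```

To row units: 296.5 mm is 0.2965, 140.6 mm is 0.1406, -1.455 rad is -0.2316.

shift_gripper(
  moves=[
    [[0.2965, 0.1406, 0], -0.2316, 60],
    [[0.2965, 0.1406, 0], -0.2316, 60],
    [[0.2965, 0.1406, 0], -0.2316, 60],
    [[0.2965, 0.1406, 0], -0.2316, 60],
    [[0.2965, 0.1406, 0], -0.2316, 60],
    [[0.2965, 0.1406, 0], -0.2316, 60],
    [[0.2965, 0.1406, 0], -0.2316, 60],
    [[0.2965, 0.1406, 0], -0.2316, 60],
    [[0.2965, 0.1406, 0], -0.2316, 60],
    [[0.2965, 0.1406, 0.01], -0.2316, 60],
  ],
)

```text
time_s: 21.82
tcp_pos: [535.4, 338.2, 121.2]
orientation: [-0.026, 1.0, 0.0, 0.001]
ft_force: [-0.2, -0.2, -0.0]
grip_width: 60.1
grip_force: 0.0
```

```bash
python3 - <<'E'
from v import *
d=grab("top"); coupons(d,28)
d=grab("side"); cv2.imwrite("pics/s5.png",cv2.resize(d["pixels"][170:390,60:360,::-1],None,fx=2.6,fy=2.6,interpolation=2))
show(d,"handle",(0,0,0),(180,255,40),44,(100,295,155,355),1); show(d,"cov",(105,150,60),(125,255,255),8,k=1)
b=[t for t in blobs(d,(105,150,60),(125,255,255))][0]; print(cast(d,cv2.boxPoints(b[2]),8).round(1))
to([535.7,338.3,20.5],np.radians(93.2))
E
```

```text
org 540 [445.19 205.3 ] xy [ 547.5 -342.3] rc [ 550.  -344.9] sz [111.5  39.2] ang 15.8
org 192 [222.78 265.38] xy [427.2 112.5] rc [431.3 110.7] sz [35.  32.2] ang 9.2
org 84 [458.44 153.9 ] xy [ 653.3 -373.2] rc [ 652.  -369.9] sz [24.1 54.2] ang 24.3
org 69 [435.9  166.68] xy [ 627.3 -326.6] rc [ 628.3 -329.7] sz [23.  64.5] ang 34.3
red 252 [245.48 259.56] xy [439.   65.7] rc [439.  66.] sz [32.9 32.5] ang 9.2
red 103 [465.93 198.53] xy [ 561.  -384.4] rc [ 561.  -382.5] sz [28.  18.4] ang 89.5
red 81 [435.63 207.31] xy [ 543.5 -323. ] rc [ 543.1 -321.7] sz [20.1 18.4] ang 89.5
grn 223 [266.65 255.86] xy [446.4  22.2] rc [446.3  22.4] sz [30.9 30.6] ang 5.4
grn 170 [420.02 285.79] xy [ 385.6 -286.3] rc [ 385.2 -286.2] sz [27.8 27.8] ang 89.9
handle 577 [128.96 323.28] xy [515.7 343.7] rc [514.1 344.9] sz [ 26.4 126. ] ang 25.7
cov 3971 [136.85 341.53] xy [506.  342.3] rc [521.5 338.1] sz [ 94.6 313.8] ang 27.8
[[666.4 384.7]
 [710.4 301. ]
 [396.6 298. ]
 [381.4 365.6]]
shift [-1.5  1.4 99. ] turn -0.002540342045896704 q7 0.43 tcp [534.4 337.  119.5] yaxis [-0.053  0.999 -0.001]
```

View pics/s5.png

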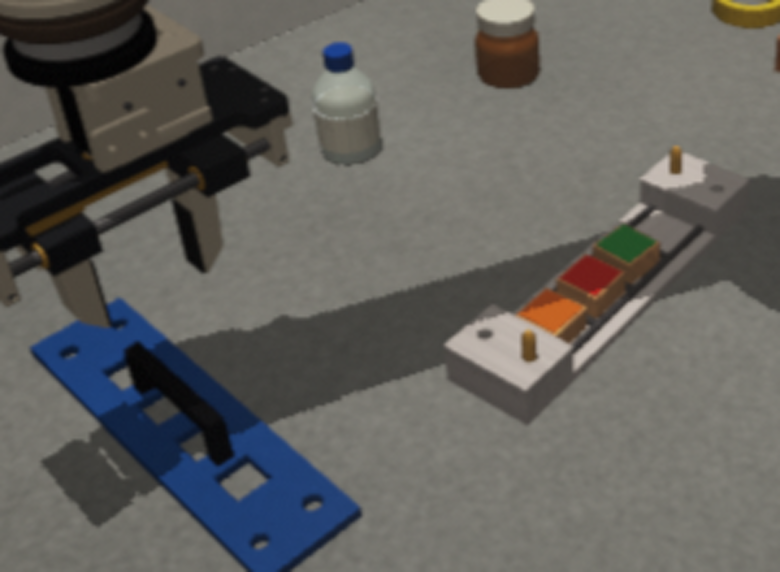

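All three coupons sit flat in pockets 3, 2 and 1. Their top-camera positions match the TCP at release to within about 0.7 mm, so I can trust the top camera. Now the handle.

To row units: 100 mm is 0.1, 90 mm is 0.09.

shift_gripper(
  moves=[
    [[-0.001, 0.0005, 0.05], 0, 60],
    [[-0.001, 0.0005, 0.075], 0, 60],
    [[-0.001, 0.0005, 0.09], 0, 60],
    [[-0.001, 0.0005, 0.1], 0, 60],
    [[-0.001, 0.0005, 0.1], 0, 60],
    [[-0.001, 0.0005, 0.1], 0, 5],
    [[-0.001, 0.0005, 0.1], 0, 5],
    [[-0.001, 0.0005, 0.1], 0, 5],
    [[-0.001, 0.0005, 0.1], 0, 5],
    [[-0.001, 0.0005, 0.1], 0, 5],
  ],
)

```text
time_s: 23.18
tcp_pos: [535.8, 338.4, 21.0]
orientation: [-0.028, 1.0, -0.0, 0.0]
ft_force: [-0.4, -1.0, -0.0]
grip_width: 14.8
grip_force: 0.0
```

```bash
python3 -c "
from v import *
p,M,s=tool();print(p,M[:,1],s['ft_force'],s['wrist_torque'],s['grip_width'])"
```

```text
[535.8328796  338.42030097  20.97211804] [-5.51749894e-02  9.98476699e-01 -3.53601267e-05] [-0.42394797 -1.02597268 -0.01594153] [ 0.11552591 -0.14056571  0.061631  ] 14.775662565809233
```

Still closing, so I give it more time and then lift slightly.

To row units: -80 mm is -0.08, -55 mm is -0.055.

shift_gripper(
  moves=[
    [[0, 0, 0], 0, 5],
    [[0, 0, 0], 0, 5],
    [[0, 0, 0], 0, 5],
    [[0, 0, -0.01], 0, 5],
    [[0, 0, -0.03], 0, 5],
    [[0, 0, -0.055], 0, 5],
    [[0, 0, -0.08], 0, 5],
    [[0, 0, -0.08], 0, 5],
    [[0, 0, -0.08], 0, 5],
  ],
)

```text
time_s: 24.3
tcp_pos: [535.9, 337.9, 100.8]
orientation: [-0.027, 1.0, -0.0, 0.0]
ft_force: [0.2, 0.1, -3.6]
grip_width: 11.8
grip_force: 30.0
```

```bash
python3 - <<'E'
from v import *
p,M,s=tool();print(p,s["grip_width"],s["wrist_torque"])
d=grab("top"); cv2.imwrite("pics/t2.png",cv2.resize(d["pixels"][120:320,60:340,::-1],None,fx=2.8,fy=2.8,interpolation=2))
to([*C,110],YAW)
E
```

```text
[535.87904063 337.89620307 100.8366546 ] 11.761127884668193 [ 0.0816113  -0.09166279  0.04130035]
shift [ 109.8 -288.7   -9.4] turn 1.4547762584452761 q7 0.42 tcp [535.6 337.7 100.2] yaxis [-0.055  0.998 -0.001]
```

View pics/t2.png

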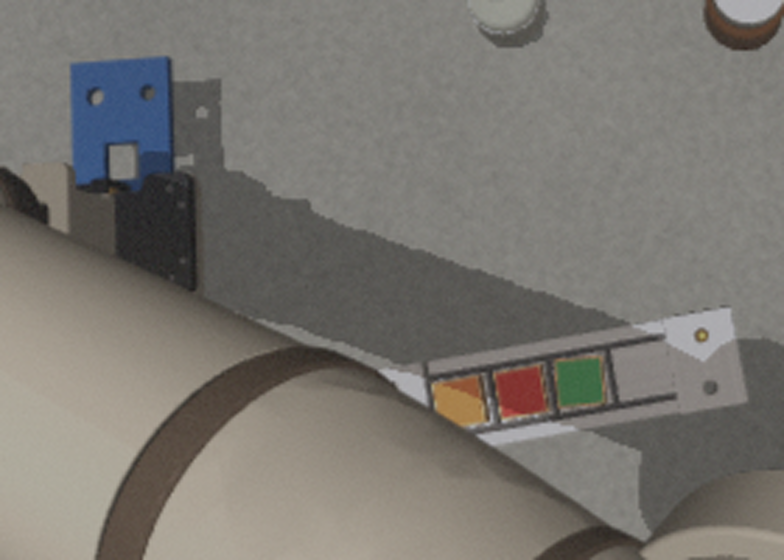

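To row units: -287 mm is -0.287, -145 mm is -0.145, 1.455 rad is 0.2316.

```bash
python3 - <<'E'
from v import *
d=grab("top"); p,M,s=tool(); g=cv2.cvtColor(d["pixels"],cv2.COLOR_RGB2GRAY)
zt=p[2]-20.97+8
c=[]
for x,y in((94.3,154.3),(112.9,152.9)):
    x,y=round(x),round(y); q=g[y-5:y+6,x-5:x+6].astype(float); w=np.abs(q-np.median(q)); w[w<15]=0; yy,xx=np.mgrid[y-5:y+6,x-5:x+6]
    c.append(cast(d,((w*xx).sum()/w.sum(),(w*yy).sum()/w.sum()),zt)[0])
c=np.array(c); print(c, (M[:2,:2].T@(c-p[:2]).T).T)
E
```

```text
[[649.02805421 361.45866339]
 [652.59114508 326.4519214 ]] [[-114.78851904   17.45901292]
 [-116.41620766  -17.69090348]]
```

shift_gripper(
  moves=[
    [[0.011, -0.029, -0.01], 0.0223, 5],
    [[0.022, -0.058, -0.01], 0.0462, 5],
    [[0.033, -0.087, -0.01], 0.07, 5],
    [[0.044, -0.116, -0.01], 0.0923, 5],
    [[0.055, -0.145, -0.01], 0.1162, 5],
    [[0.066, -0.174, -0.01], 0.1385, 5],
    [[0.077, -0.203, -0.01], 0.1623, 5],
    [[0.088, -0.232, -0.01], 0.1846, 5],
    [[0.099, -0.261, -0.01], 0.2085, 5],
    [[0.109, -0.287, -0.01], 0.2316, 5],
  ],
)

```text
time_s: 25.65
tcp_pos: [441.8, 44.8, 110.4]
orientation: [0.646, 0.763, -0.0, -0.0]
ft_force: [-0.1, 0.2, -3.3]
grip_width: 11.2
grip_force: 30.0
```

shift_gripper(
  moves=[
    [[0, 0, 0], 0, 5],
    [[0, 0, 0], 0, 5],
    [[0, 0, 0], 0, 5],
  ],
)

```text
time_s: 26.02
tcp_pos: [443.0, 47.1, 110.9]
orientation: [0.643, 0.766, 0.0, -0.0]
ft_force: [1.1, -0.5, -3.7]
grip_width: 11.8
grip_force: 30.0
```

```bash
python3 -c "
from v import *
to([*C,110],YAW)"
```

```text
shift [-3.4 -1.8  0.9] turn 0.002314508795618453 q7 -0.41 tcp [443.   47.1 110.9] yaxis [0.985 0.172 0.   ]
```

To row units: 27 mm is 0.027, 20 mm is 0.02, 0.002 rad is 0.0003.

shift_gripper(
  moves=[
    [[-0.0015, -0.0008, 0.01], 0.0003, 5],
    [[-0.0029, -0.0015, 0.02], 0.0003, 5],
    [[-0.0029, -0.0015, 0.027], 0.0003, 5],
    [[-0.0029, -0.0015, 0.027], 0.0003, 5],
    [[-0.0029, -0.0015, 0.027], 0.0003, 5],
  ],
)

```text
time_s: 26.65
tcp_pos: [442.0, 43.0, 83.9]
orientation: [0.645, 0.764, 0.0, -0.0]
ft_force: [0.4, 0.6, -3.9]
grip_width: 11.8
grip_force: 30.0
```

```bash
python3 - <<'E'
from v import *
to([*hp(0.3,0.4),81],YAW)
d=grab("side"); cv2.imwrite("pics/s6.png",cv2.resize(d["pixels"][190:340,210:370,::-1],None,fx=5,fy=4,interpolation=2))
E
```

```text
shift [0.8 0.2 2.9] turn -0.001726892548420178 q7 -0.46 tcp [442.   43.   83.9] yaxis [0.986 0.169 0.   ]
```

View pics/s6.png

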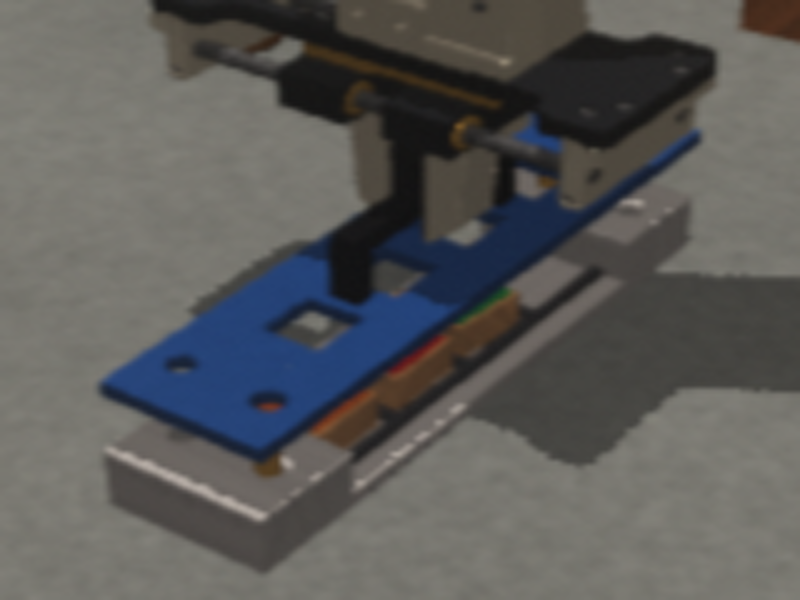

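The cover hangs level, with its near dowel hole (crop 268,400) above the near dowel. I lower it in small steps and watch the force.

To row units: 13 mm is 0.013, 11 mm is 0.011.

shift_gripper(
  moves=[
    [[0.0008, 0.0002, 0.004], 0, 5],
    [[0.0008, 0.0002, 0.007], 0, 5],
    [[0.0008, 0.0002, 0.009], 0, 5],
    [[0.0008, 0.0002, 0.011], 0, 5],
    [[0.0008, 0.0002, 0.013], 0, 5],
    [[0.0008, 0.0002, 0.013], 0, 5],
  ],
)

```text
time_s: 27.45
tcp_pos: [441.9, 43.6, 70.8]
orientation: [0.645, 0.764, -0.0, -0.0]
ft_force: [-0.9, -0.5, -3.4]
grip_width: 11.4
grip_force: 30.0
```

```bash
python3 -c "
from v import *
p,M,s=tool();print(s['wrist_torque'])
to([*hp(0.3,0.4),53],YAW)"
```

```text
[-0.00695923 -0.10892519 -0.02905532]
shift [ 0.2  0.2 17.8] turn -0.002015285173249559 q7 -0.49 tcp [441.9  43.6  70.8] yaxis [ 0.986  0.168 -0.   ]
```

To row units: 14 mm is 0.014, 12 mm is 0.012.

shift_gripper(
  moves=[
    [[0.0002, 0.0002, 0.002], 0, 5],
    [[0.0002, 0.0002, 0.004], 0, 5],
    [[0.0002, 0.0002, 0.006], 0, 5],
    [[0.0002, 0.0002, 0.008], 0, 5],
    [[0.0002, 0.0002, 0.01], 0, 5],
    [[0.0002, 0.0002, 0.012], 0, 5],
    [[0.0002, 0.0002, 0.014], 0, 5],
    [[0.0002, 0.0002, 0.014], 0, 5],
  ],
)

```text
time_s: 28.45
tcp_pos: [441.9, 43.8, 56.8]
orientation: [0.645, 0.764, -0.0, -0.0]
ft_force: [0.9, -1.0, -3.1]
grip_width: 11.7
grip_force: 30.0
```

```bash
python3 -c "
from v import *
p,M,s=tool();print(s['wrist_torque'])"
```

```text
[ 0.00365143 -0.10431753  0.09782075]
```

Sliding freely. Underside is now at about 36 mm.

To row units: 4.5 mm is 0.0045, 4 mm is 0.004.

shift_gripper(
  moves=[
    [[0, 0, 0.001], 0, 5],
    [[0, 0, 0.002], 0, 5],
    [[0, 0, 0.003], 0, 5],
    [[0, 0, 0.004], 0, 5],
    [[0, 0, 0.0045], 0, 5],
    [[0, 0, 0.0045], 0, 5],
  ],
)

```text
time_s: 29.2
tcp_pos: [442.1, 43.8, 52.9]
orientation: [0.645, 0.764, -0.0, 0.0]
ft_force: [-2.3, -0.6, 5.0]
grip_width: 11.6
grip_force: 30.0
```

```bash
python3 -c "
from v import *
p,M,s=tool();print(p,s['ft_force'],s['wrist_torque'])"
```

```text
[442.09778404  43.79510084  52.86813548] [-2.34804993 -0.63044877  4.99309314] [-0.12666782  0.40161957 -0.0447443 ]
```

shift_gripper(
  moves=[
    [[0, 0, 0], 0, 40],
    [[0, 0, 0], 0, 40],
    [[0, 0, 0], 0, 40],
    [[0, 0, 0], 0, 40],
    [[0, 0, -0.04], 0, 40],
    [[0, 0, -0.08], 0, 40],
    [[0, 0, -0.1], 0, 40],
    [[0, 0, -0.1], 0, 40],
  ],
)

```text
time_s: 30.2
tcp_pos: [443.3, 43.7, 153.6]
orientation: [0.645, 0.764, 0.001, 0.002]
ft_force: [0.2, -0.4, 0.3]
grip_width: 40.4
grip_force: 0.0
```

```bash
python3 - <<'E'
from v import *
to([540.6,-311,110],np.radians(15.6))
d=grab("side"); cv2.imwrite("pics/s7.png",cv2.resize(d["pixels"][150:335,215:435,::-1],None,fx=3.6,fy=3.2,interpolation=2))
E
```

```text
shift [-365.9   36.3   44.2] turn -0.10386413986711962 q7 -0.33 tcp [443.3  43.7 153.6] yaxis [0.986 0.168 0.003]
```

View pics/s7.png

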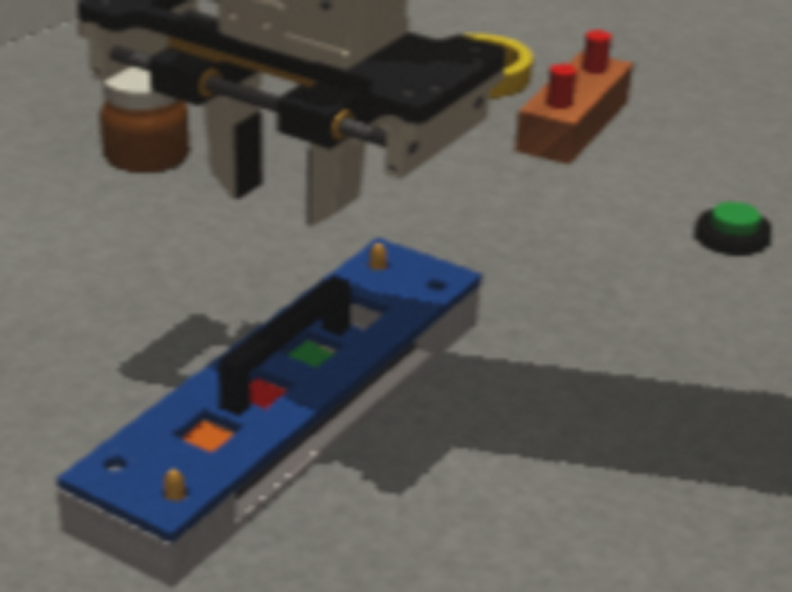

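The cover sits flush on both lands with both dowels through. Now the first pin.

To row units: -366 mm is -0.366, 44 mm is 0.044, -0.104 rad is -0.0166.

shift_gripper(
  moves=[
    [[-0.366, 0.036, 0], -0.0166, 40],
    [[-0.366, 0.036, 0], -0.0166, 40],
    [[-0.366, 0.036, 0], -0.0166, 40],
    [[-0.366, 0.036, 0], -0.0166, 40],
    [[-0.366, 0.036, 0], -0.0166, 40],
    [[-0.366, 0.036, 0], -0.0166, 40],
    [[-0.366, 0.036, 0.03], -0.0166, 40],
    [[-0.366, 0.036, 0.044], -0.0166, 40],
    [[-0.366, 0.036, 0.044], -0.0166, 40],
  ],
)

```text
time_s: 31.38
tcp_pos: [537.9, -308.8, 106.2]
orientation: [0.603, 0.797, 0.0, -0.002]
ft_force: [0.2, 0.5, 0.4]
grip_width: 40.1
grip_force: 0.0
```

```bash
python3 - <<'E'
from v import *
d=grab("top"); show(d,"pins",(0,150,60),(9,255,255),66,(415,185,480,220)); show(d,"btn",(50,80,60),(80,255,255),25,(400,270,440,310))
to([540.6,-311,41],np.radians(15.6))
E
```

```text
pins 65 [435.91 207.28] xy [ 540.5 -310.8] rc [ 540.7 -310.6] sz [16.  16.5] ang 13.7
btn 168 [419.77 285.96] xy [ 385.  -286.6] rc [ 385.5 -286.9] sz [28.  27.3] ang 62.0
shift [-2.3  1.2 66.7] turn 0.003045712765377573 q7 0.32 tcp [ 538.9 -309.2  107.7] yaxis [ 0.962  0.272 -0.001]
```

To row units: 66 mm is 0.066, 55 mm is 0.055.

shift_gripper(
  moves=[
    [[-0.0019, 0.001, 0.04], 0, 40],
    [[-0.0019, 0.001, 0.055], 0, 40],
    [[-0.0019, 0.001, 0.066], 0, 40],
    [[-0.0019, 0.001, 0.066], 0, 40],
    [[-0.0019, 0.001, 0.066], 0, 10],
    [[-0.0019, 0.001, 0.066], 0, 10],
    [[-0.0019, 0.001, 0.066], 0, 10],
    [[-0.0019, 0.001, 0.066], 0, 10],
    [[-0.0019, 0.001, 0.066], 0, 10],
  ],
)

```text
time_s: 32.55
tcp_pos: [541.1, -312.8, 43.1]
orientation: [0.604, 0.797, -0.0, 0.001]
ft_force: [-1.2, 0.4, 5.8]
grip_width: 17.1
grip_force: 30.0
```

```bash
python3 -c "
from v import *
p,M,s=tool();print(p,s['ft_force'],s['grip_width'])"
```

```text
[ 541.07609623 -312.75338337   43.10023876] [-1.16229965  0.38504072  5.8457397 ] 17.114351384465227
```

To row units: 1.7 mm is 0.0017.

shift_gripper(
  moves=[
    [[0, 0, 0], 0, 24],
    [[0, 0, 0], 0, 24],
    [[0.0017, 0, 0], 0, 24],
    [[0.0017, 0, 0], 0, 24],
    [[0.0017, 0, 0], 0, 10],
    [[0.0017, 0, 0], 0, 10],
    [[0.0017, 0, 0], 0, 10],
    [[0.0017, 0, 0], 0, 10],
  ],
)

```text
time_s: 33.55
tcp_pos: [540.1, -310.9, 42.4]
orientation: [0.604, 0.797, -0.0, -0.0]
ft_force: [-0.4, 0.2, -0.1]
grip_width: 17.1
grip_force: 30.0
```

```bash
python3 -c "
from v import *
p,M,s=tool();print(p,s['ft_force'],s['grip_width'])"
```

```text
[ 540.10885597 -310.85152755   42.39505978] [-0.37276727  0.23058494 -0.07017794] 17.097954831261127
```

shift_gripper(
  moves=[
    [[0, 0, -0.02], 0, 10],
    [[0, 0, -0.04], 0, 10],
    [[0, 0, -0.07], 0, 10],
    [[0, 0, -0.08], 0, 10],
    [[0, 0, -0.08], 0, 10],
  ],
)

```text
time_s: 34.17
tcp_pos: [540.6, -311.4, 123.7]
orientation: [0.604, 0.797, -0.0, 0.001]
ft_force: [-0.2, 0.1, -0.4]
grip_width: 17.1
grip_force: 30.0
```

```bash
python3 -c "
from v import *
to([*hp(-20,-115),115],YAW+np.pi/2)"
```

```text
shift [255.9 -31.2   8.2] turn -1.4691034756682049 q7 0.33 tcp [ 540.6 -311.4  123.7] yaxis [0.963 0.269 0.001]
```

To row units: 256 mm is 0.256, -31 mm is -0.031, -1.469 rad is -0.2338.

shift_gripper(
  moves=[
    [[0.256, -0.031, 0.008], -0.2338, 10],
    [[0.256, -0.031, 0.008], -0.2338, 10],
    [[0.256, -0.031, 0.008], -0.2338, 10],
    [[0.256, -0.031, 0.008], -0.2338, 10],
    [[0.256, -0.031, 0.008], -0.2338, 10],
    [[0.256, -0.031, 0.008], -0.2338, 10],
    [[0.256, -0.031, 0.008], -0.2338, 10],
    [[0.256, -0.031, 0.008], -0.2338, 10],
    [[0.256, -0.031, 0.008], -0.2338, 10],
    [[0.256, -0.031, 0.008], -0.2338, 10],
  ],
)

```text
time_s: 35.42
tcp_pos: [440.8, -72.7, 114.0]
orientation: [-0.084, 0.996, 0.0, -0.0]
ft_force: [-0.1, -0.2, -0.4]
grip_width: 17.1
grip_force: 30.0
```

shift_gripper(
  moves=[
    [[0, 0, 0], 0, 10],
    [[0, 0, 0], 0, 10],
    [[0, 0, 0], 0, 10],
  ],
)

```text
time_s: 35.8
tcp_pos: [441.3, -72.7, 114.5]
orientation: [-0.085, 0.996, -0.0, 0.0]
ft_force: [0.1, 0.5, -0.6]
grip_width: 17.1
grip_force: 30.0
```

```bash
python3 - <<'E'
from v import *
to([*hp(-20,-115),85],YAW+np.pi/2)
for n in("top","side"):
    d=grab(n); cv2.imwrite(f"pics/{n}8.png",cv2.resize(d["pixels"][:,:,::-1][(slice(215,310) if n=="top" else slice(170,300)),(slice(250,380) if n=="top" else slice(270,420))],None,fx=4,fy=4,interpolation=2))
E
```

```text
shift [-0.2 -0.7 29.5] turn -0.00012987598373137565 q7 1.19 tcp [441.3 -72.7 114.5] yaxis [-0.17   0.985 -0.   ]
```

```bash
python3 -c "
import cv2,numpy as np
a=cv2.imread('pics/top8.png');b=cv2.imread('pics/side8.png')
h=380;cv2.imwrite('pics/c8.png',np.hstack([cv2.resize(a[:, :],(370,h)),cv2.resize(b,(430,h))]))"
```

```text
(no output)
```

View pics/c8.png

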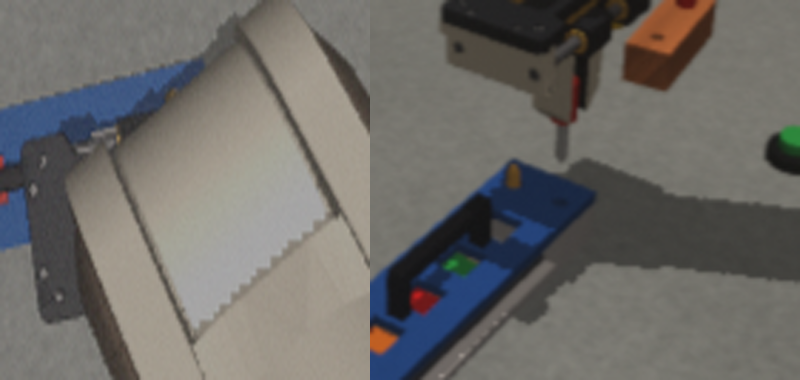

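Pin 0 is held upright above the far pin hole (side crop 560,200). I lower it in steps.

To row units: 40 mm is 0.04, 37 mm is 0.037.

shift_gripper(
  moves=[
    [[-0.0001, -0.0004, 0.015], 0, 10],
    [[-0.0001, -0.0004, 0.025], 0, 10],
    [[-0.0001, -0.0004, 0.031], 0, 10],
    [[-0.0001, -0.0004, 0.034], 0, 10],
    [[-0.0001, -0.0004, 0.037], 0, 10],
    [[-0.0001, -0.0004, 0.04], 0, 10],
    [[-0.0001, -0.0004, 0.04], 0, 10],
  ],
)

```text
time_s: 36.78
tcp_pos: [441.4, -73.1, 74.3]
orientation: [-0.085, 0.996, 0.0, -0.0]
ft_force: [0.3, 0.0, 0.4]
grip_width: 17.4
grip_force: 30.0
```

```bash
python3 -c "
from v import *
to([*hp(-20,-115),46],YAW+np.pi/2)"
```

```text
shift [-0.2 -0.3 28.3] turn 0.00014349737385899175 q7 1.12 tcp [441.4 -73.1  74.3] yaxis [-0.17   0.985  0.   ]
```

To row units: 28.5 mm is 0.0285, 27 mm is 0.027.

shift_gripper(
  moves=[
    [[0, 0, 0.003], 0, 10],
    [[0, 0, 0.006], 0, 10],
    [[0, 0, 0.01], 0, 10],
    [[0, 0, 0.014], 0, 10],
    [[0, 0, 0.018], 0, 10],
    [[0, 0, 0.022], 0, 10],
    [[0, 0, 0.025], 0, 10],
    [[0, 0, 0.027], 0, 10],
    [[0, 0, 0.0285], 0, 10],
    [[0, 0, 0.0285], 0, 10],
  ],
)

```text
time_s: 38.02
tcp_pos: [441.5, -73.0, 46.2]
orientation: [-0.086, 0.996, -0.0, 0.0]
ft_force: [-1.5, 0.4, 4.5]
grip_width: 17.4
grip_force: 30.0
```

```bash
python3 -c "
from v import *
to([*hp(-20,-115),46],YAW+np.pi/2)"
```

```text
shift [-0.1 -0.3  0.2] turn 0.000308797572927233 q7 1.08 tcp [441.5 -73.   46.2] yaxis [-0.171  0.985 -0.   ]
```

To row units: -80 mm is -0.08, -40 mm is -0.04.

shift_gripper(
  moves=[
    [[0, 0, 0.0012], 0, 10],
    [[0, 0, 0.0012], 0, 10],
    [[0, 0, 0], 0, 32],
    [[0, 0, 0], 0, 32],
    [[0, 0, 0], 0, 32],
    [[0, 0, -0.04], 0, 40],
    [[0, 0, -0.08], 0, 40],
    [[0, 0, -0.08], 0, 40],
    [[0, 0, -0.08], 0, 40],
  ],
)

```text
time_s: 39.15
tcp_pos: [441.0, -73.5, 125.4]
orientation: [-0.085, 0.996, -0.0, -0.0]
ft_force: [-0.5, -1.3, 0.8]
grip_width: 39.8
grip_force: 0.0
```

```bash
python3 -c "
from v import *
to([557.8,-373,110],np.radians(15.6))"
```

```text
shift [ -64.2 -315.    15.5] turn 1.4690775962151745 q7 1.21 tcp [441.  -73.5 125.4] yaxis [-0.17   0.985 -0.   ]
```

To row units: -315 mm is -0.315, -64 mm is -0.064, 1.469 rad is 0.2338.

shift_gripper(
  moves=[
    [[-0.064, -0.315, 0], 0.2338, 40],
    [[-0.064, -0.315, 0], 0.2338, 40],
    [[-0.064, -0.315, 0], 0.2338, 40],
    [[-0.064, -0.315, 0], 0.2338, 40],
    [[-0.064, -0.315, 0], 0.2338, 40],
    [[-0.064, -0.315, 0], 0.2338, 40],
    [[-0.064, -0.315, 0], 0.2338, 40],
    [[-0.064, -0.315, 0.01], 0.2338, 40],
    [[-0.064, -0.315, 0.015], 0.2338, 40],
    [[-0.064, -0.315, 0.015], 0.2338, 40],
  ],
)

```text
time_s: 40.4
tcp_pos: [557.3, -372.0, 109.3]
orientation: [0.603, 0.798, -0.0, -0.001]
ft_force: [-0.9, 0.0, 0.0]
grip_width: 40.0
grip_force: 0.0
```

shift_gripper(
  moves=[
    [[0, 0, 0], 0, 40],
    [[0, 0, 0], 0, 40],
  ],
)

```text
time_s: 40.65
tcp_pos: [558.3, -372.6, 111.1]
orientation: [0.604, 0.797, 0.0, 0.0]
ft_force: [0.2, 0.3, -0.2]
grip_width: 40.1
grip_force: 0.0
```

```bash
python3 - <<'E'
from v import *
to([557.9,-373,42],np.radians(15.6))
d=grab("side"); 
show(d,"pin",(0,190,90),(5,255,255),62,(340,130,400,190),3)
cv2.imwrite("pics/s9.png",cv2.resize(d["pixels"][150:335,215:435,::-1],None,fx=3.6,fy=3.2,interpolation=2))
E
```

```text
shift [-0.2 -0.5 69.1] turn 0.0015232080943665682 q7 0.41 tcp [ 558.3 -372.6  111.1] yaxis [0.963 0.27  0.   ]
```

View pics/s9.png

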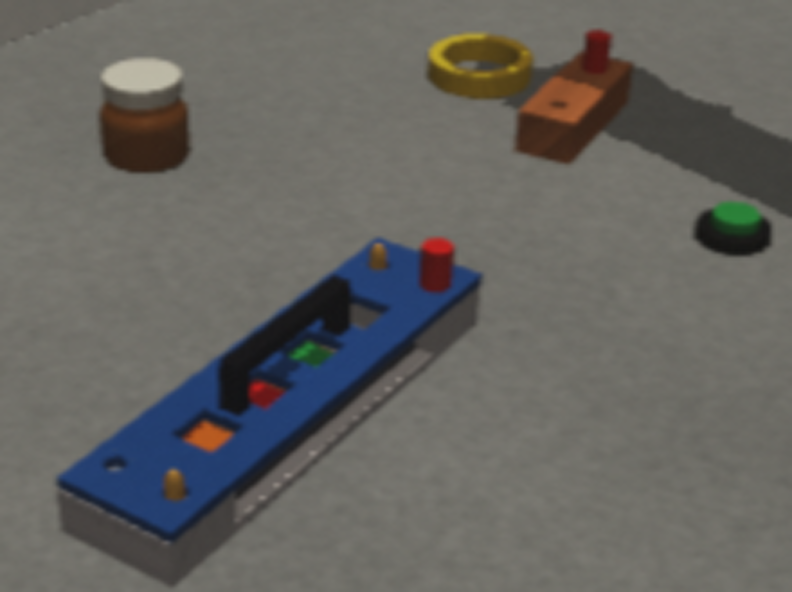

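Pin 0 is home (crop 437,265) and the second pin still stands in the rack (597,50).

To row units: 68.7 mm is 0.0687, 68 mm is 0.068.

shift_gripper(
  moves=[
    [[-0.0002, -0.0004, 0.04], 0, 40],
    [[-0.0002, -0.0004, 0.055], 0, 40],
    [[-0.0002, -0.0004, 0.068], 0, 40],
    [[-0.0002, -0.0004, 0.0687], 0, 40],
    [[-0.0002, -0.0004, 0.0687], 0, 24],
    [[-0.0002, -0.0004, 0.0687], 0, 24],
    [[-0.0002, -0.0004, 0.0687], 0, 24],
  ],
)

```text
time_s: 41.58
tcp_pos: [558.2, -373.1, 43.0]
orientation: [0.604, 0.797, -0.0, 0.001]
ft_force: [0.0, 0.7, 1.7]
grip_width: 24.1
grip_force: 0.0
```

```bash
python3 -c "
from v import *
to([557.9,-373,42.4],np.radians(15.6))"
```

```text
shift [ 0.2 -0.3  0.6] turn 0.0007092559152135358 q7 0.37 tcp [ 558.2 -373.1   43. ] yaxis [0.963 0.27  0.001]
```

shift_gripper(
  moves=[
    [[0, 0, 0.0006], 0, 10],
    [[0, 0, 0.0006], 0, 10],
    [[0, 0, 0.0006], 0, 10],
    [[0, 0, 0.0006], 0, 10],
    [[0, 0, -0.02], 0, 10],
    [[0, 0, -0.04], 0, 10],
    [[0, 0, -0.07], 0, 10],
    [[0, 0, -0.08], 0, 10],
    [[0, 0, -0.08], 0, 10],
  ],
)

```text
time_s: 42.7
tcp_pos: [558.2, -373.2, 123.5]
orientation: [0.604, 0.797, -0.0, 0.001]
ft_force: [0.4, -0.7, -0.6]
grip_width: 17.4
grip_force: 30.0
```

```bash
python3 -c "
from v import *
to([*hp(20,115),122],YAW+np.pi/2)"
```

```text
shift [544.9  31.8   0.6] turn -1.469015630670047 q7 0.42 tcp [ 558.2 -373.2  123.5] yaxis [0.963 0.269 0.001]
```

To row units: 545 mm is 0.545, 32 mm is 0.032, -1.469 rad is -0.2338.

shift_gripper(
  moves=[
    [[0.545, 0.032, -0.03], -0.2338, 10],
    [[0.545, 0.032, -0.03], -0.2338, 10],
    [[0.545, 0.032, -0.03], -0.2338, 10],
    [[0.545, 0.032, -0.03], -0.2338, 10],
    [[0.545, 0.032, -0.03], -0.2338, 10],
    [[0.545, 0.032, -0.03], -0.2338, 10],
    [[0.545, 0.032, -0.03], -0.2338, 10],
    [[0.545, 0.032, -0.03], -0.2338, 10],
    [[0.545, 0.032, -0.03], -0.2338, 10],
    [[0.545, 0.032, -0.03], -0.2338, 10],
  ],
)

```text
time_s: 43.95
tcp_pos: [439.8, 164.8, 152.2]
orientation: [-0.089, 0.996, 0.001, -0.0]
ft_force: [-0.3, -0.0, -0.6]
grip_width: 17.3
grip_force: 30.0
```

shift_gripper(
  moves=[
    [[0, 0, 0], 0, 10],
    [[0, 0, 0], 0, 10],
    [[0, 0, 0], 0, 10],
  ],
)

```text
time_s: 44.32
tcp_pos: [442.0, 159.2, 151.9]
orientation: [-0.084, 0.996, -0.0, -0.0]
ft_force: [0.1, 0.8, -0.4]
grip_width: 17.7
grip_force: 30.0
```

```bash
python3 -c "
from v import *
to([*hp(20,115),90],YAW+np.pi/2)"
```

```text
shift [-0.2  1.  61.9] turn -0.0023831808988230563 q7 0.75 tcp [442.  159.2 151.9] yaxis [-0.168  0.986 -0.   ]
```

To row units: 68 mm is 0.068, 62 mm is 0.062.

shift_gripper(
  moves=[
    [[-0.0002, 0.001, 0.03], 0, 10],
    [[-0.0002, 0.001, 0.05], 0, 10],
    [[-0.0002, 0.001, 0.062], 0, 10],
    [[-0.0002, 0.001, 0.068], 0, 10],
    [[-0.0002, 0.001, 0.068], 0, 10],
    [[-0.0002, 0.001, 0.068], 0, 10],
  ],
)

```text
time_s: 45.08
tcp_pos: [442.2, 161.8, 84.8]
orientation: [-0.085, 0.996, 0.0, 0.001]
ft_force: [-0.1, 0.4, 0.1]
grip_width: 17.1
grip_force: 30.0
```

```bash
python3 -c "
from v import *
to([*hp(20.1,115.2),46],YAW+np.pi/2)"
```

```text
shift [ 0.5 -1.5 38.8] turn 0.00013588291854182977 q7 0.66 tcp [442.2 161.8  84.8] yaxis [-0.17   0.985  0.   ]
```

To row units: 10 mm is 0.01, 8 mm is 0.008.

shift_gripper(
  moves=[
    [[0.0003, -0.0012, 0.002], 0, 10],
    [[0.0003, -0.0012, 0.004], 0, 10],
    [[0.0003, -0.0012, 0.006], 0, 10],
    [[0.0003, -0.0012, 0.008], 0, 10],
    [[0.0003, -0.0012, 0.01], 0, 10],
    [[0.0003, -0.0012, 0.01], 0, 10],
  ],
)

```text
time_s: 45.82
tcp_pos: [441.5, 160.4, 74.0]
orientation: [-0.086, 0.996, -0.0, -0.0]
ft_force: [0.4, -0.4, -0.5]
grip_width: 17.2
grip_force: 30.0
```

```bash
python3 -c "
from v import *
to([*hp(20.1,115.2),46],YAW+np.pi/2)"
```

```text
shift [-0.5 -0.1 28. ] turn 0.0003122536120772068 q7 0.64 tcp [441.5 160.4  74. ] yaxis [-0.171  0.985  0.   ]
```

To row units: 29 mm is 0.029, 28.5 mm is 0.0285.

shift_gripper(
  moves=[
    [[-0.0003, -0.0001, 0.003], 0, 10],
    [[-0.0003, -0.0001, 0.006], 0, 10],
    [[-0.0003, -0.0001, 0.01], 0, 10],
    [[-0.0003, -0.0001, 0.014], 0, 10],
    [[-0.0003, -0.0001, 0.018], 0, 10],
    [[-0.0003, -0.0001, 0.022], 0, 10],
    [[-0.0003, -0.0001, 0.025], 0, 10],
    [[-0.0003, -0.0001, 0.027], 0, 10],
    [[-0.0003, -0.0001, 0.0285], 0, 10],
    [[-0.0003, -0.0001, 0.029], 0, 10],
  ],
)

```text
time_s: 47.08
tcp_pos: [442.1, 160.4, 45.8]
orientation: [-0.086, 0.996, -0.0, 0.0]
ft_force: [-2.9, -2.7, 12.4]
grip_width: 16.9
grip_force: 30.0
```

To row units: -100 mm is -0.1, -90 mm is -0.09.

shift_gripper(
  moves=[
    [[0, 0, 0], 0, 32],
    [[0, 0, 0], 0, 32],
    [[0, 0, 0], 0, 32],
    [[0, 0, -0.04], 0, 32],
    [[0, 0, -0.09], 0, 32],
    [[0, 0, -0.1], 0, 0],
    [[0, 0, -0.1], 0, 0],
    [[0, 0, -0.1], 0, 0],
  ],
)

```text
time_s: 48.08
tcp_pos: [441.2, 159.6, 144.0]
orientation: [-0.085, 0.996, -0.0, -0.001]
ft_force: [0.2, -0.3, -0.3]
grip_width: 6.8
grip_force: 0.0
```

```bash
python3 - <<'E'
from v import *
to([385,-287.2,60],YAW)
d=grab("side"); cv2.imwrite("pics/s10.png",cv2.resize(d["pixels"][150:335,215:435,::-1],None,fx=3.6,fy=3.2,interpolation=2))
E
```

```text
shift [ 131.2 -430.7   84.5] turn 1.570670165973214 q7 0.75 tcp [441.2 159.6 144. ] yaxis [-0.17   0.985 -0.   ]
```

View pics/s10.png

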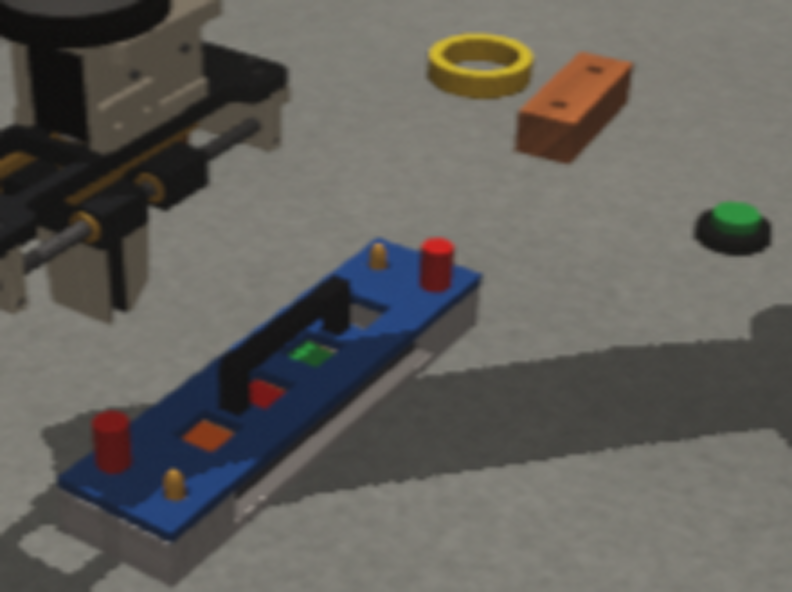

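Both pins are seated at (112,440) and (437,265), and all three coupons show in the windows. Now the button.

shift_gripper(
  moves=[
    [[0.131, -0.431, 0], 0, 0],
    [[0.131, -0.431, 0], 0, 0],
    [[0.131, -0.431, 0], 0, 0],
    [[0.131, -0.431, 0], 0, 0],
    [[0.131, -0.431, 0], 0, 0],
    [[0.131, -0.431, 0], 0, 0],
    [[0.131, -0.431, 0], 0, 0],
    [[0.131, -0.431, 0.04], 0, 0],
    [[0.131, -0.431, 0.084], 0, 0],
    [[0.131, -0.431, 0.084], 0, 0],
  ],
)

```text
time_s: 49.38
tcp_pos: [383.6, -284.7, 58.1]
orientation: [-0.086, 0.996, 0.003, -0.003]
ft_force: [0.2, 0.2, -0.1]
grip_width: 0.5
grip_force: 0.0
```

shift_gripper(
  moves=[
    [[0, 0, 0.01], 0, 0],
    [[0, 0, 0.02], 0, 0],
    [[0, 0, 0.025], 0, 0],
    [[0, 0, 0.025], 0, 0],
  ],
)

```text
time_s: 49.88
tcp_pos: [386.3, -286.7, 36.3]
orientation: [-0.086, 0.996, -0.0, -0.0]
ft_force: [0.4, 0.9, -0.7]
grip_width: 0.6
grip_force: 0.0
```

```bash
python3 -c "
from v import *
to([385,-287.2,22])"
```

```text
shift [ 1.4 -0.3 14.3] turn None q7 1.52 tcp [ 386.3 -286.7   36.3] yaxis [-0.171  0.985 -0.   ]
```

To row units: 15 mm is 0.015, 13 mm is 0.013.

shift_gripper(
  moves=[
    [[0.0012, 0, 0.005], 0, 0],
    [[0.0012, 0, 0.01], 0, 0],
    [[0.0012, 0, 0.013], 0, 0],
    [[0.0012, 0, 0.015], 0, 0],
    [[0.0012, 0, 0.015], 0, 0],
  ],
)

```text
time_s: 50.5
tcp_pos: [385.0, -286.9, 21.2]
orientation: [-0.086, 0.996, 0.0, -0.0]
ft_force: [-1.0, 0.5, 2.3]
grip_width: 0.6
grip_force: 1.0
```

To row units: 5 mm is 0.005, 4 mm is 0.004.

shift_gripper(
  moves=[
    [[0, 0, 0.002], 0, 0],
    [[0, 0, 0.004], 0, 0],
    [[0, 0, 0.005], 0, 0],
    [[0, 0, 0.005], 0, 0],
  ],
)

```text
time_s: 51.0
tcp_pos: [385.0, -286.9, 16.3]
orientation: [-0.086, 0.996, -0.0, -0.0]
ft_force: [-2.7, 1.1, 6.0]
grip_width: 0.5
grip_force: 2.7
```

shift_gripper(
  moves=[
    [[0, 0, 0.001], 0, 0],
    [[0, 0, 0.002], 0, 0],
    [[0, 0, 0.002], 0, 0],
  ],
)

```text
time_s: 51.38
tcp_pos: [385.2, -286.9, 15.9]
orientation: [-0.086, 0.996, -0.001, -0.001]
ft_force: [-7.5, 2.8, 25.7]
grip_width: 0.4
grip_force: 12.8
```

Hard stop reached at 26 N, so the button is fully down. I retreat and check.

shift_gripper(
  moves=[
    [[0, 0, -0.02], 0, 0],
    [[0, 0, -0.06], 0, 0],
    [[0, 0, -0.11], 0, 0],
    [[0, 0, -0.12], 0, 0],
    [[0, 0, -0.12], 0, 0],
    [[0, 0, -0.12], 0, 0],
  ],
)

```text
time_s: 52.12
tcp_pos: [384.2, -286.6, 132.9]
orientation: [-0.085, 0.996, 0.001, -0.001]
ft_force: [0.4, 0.2, 0.6]
grip_width: 0.4
grip_force: 0.0
```

```bash
python3 - <<'E'
from v import *
d=grab("top"); cv2.imwrite("pics/t9.png",cv2.resize(d["pixels"][80:320,180:490,::-1],None,fx=2.5,fy=2.5,interpolation=2))
show(d,"pins",(0,150,60),(9,255,255),70,(180,230,340,290)); print(hp(20,115),hp(-20,-115))
E
```

```text
pins 31 [195.65 259.26] xy [441.4 159.2] rc [440.9 158.5] sz [11.9 13.6] ang 89.8
[441.93406557 160.12609831] [441.66593443 -73.32609831]
```

View pics/t9.png

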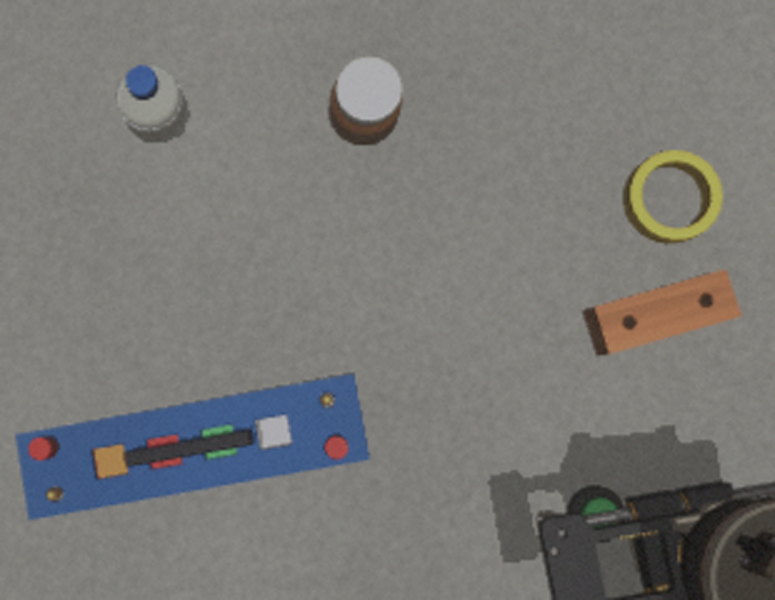

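The cover is home with both pins in at (40,448) and (336,447) and three coupons under the windows. The bystanders are where they started and the gripper is clear.

```bash
python3 -c "
from station import ctrl, order, get_image
print(order.hand_in())"
```

```text
the job is handed in; nothing more can be done
None
```

The job is handed in (verdict not shown): the three coupons on the table are in their pockets, the cover and both lock pins are home, the start button was pressed to its stop, and the bottle, jar and tape roll were not disturbed.

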